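Fill the raised dog bowl, set it to the ring and clamp it

TASK

Fill the little dog's raised feeder: while the bowl is still down at the bottom of its post, tip all six nuggets from the steel scoop into it, then stand the empty scoop back on the worktop and let go of it. Take hold of the red cam lever, lift the bowl arm by it until the top of the black collar just meets the underside of the red ring on the post, and, keeping the bowl at that height, swing the lever fully shut. Finish while still holding the lever, with every nugget in the bowl; do not push the ring along the post and leave the tin, the mug and the lemon alone.

Things in the scene. Friction and masses are not known exactly. Their poses are not given: they have to be found in the camera images.
- feeder: raised pet feeder, heavy and fixed to the worktop: a wooden slab (170 mm along its x, 250 mm along its y, top 19 mm above the worktop) with an upright steel post of 16 mm diameter, its black cap ending 230 mm above the worktop. Origin on the post's axis at worktop height; z up; the bowl hangs out to -y, the shut lever points to +y. Turned by up to 0.3 rad from start to start
- bowl_arm: the part that slides up and down the post: a black collar (33 mm diameter, 50 mm high) with an arm to the white bowl, and the cam lever on it; about 0.5 kg, 0.58 kg with the nuggets. Origin on the post's axis at mid height of the collar, axes as the feeder's. With the lever open it slides freely and drops to its lower stop (origin 72 mm above the worktop), where it starts; it travels 118 mm up
- bowl_floor (a point): centre of the bowl's inner floor, 128 mm from the post's axis; the bowl is round, its inside 84 mm wide at the floor and 134 mm at the rim, the rim is 46 mm above this point (84 mm above the worktop when down), wall 3 mm
- collar_edge (a point): middle of the collar's top edge, 25 mm above the bowl arm's origin; this edge is set to the ring
- ring_under (a point): middle of the underside of the red rubber ring (27 mm diameter, 7 mm high) that marks the height on the post; 48 to 98 mm above the collar's top at the start. It grips the post with 7 N and is pushed along by the collar beyond that
- pivot (a point): the lever's upright pivot on the bowl arm, 23 mm from the post's axis to +y, at the lever's height
- lever_grip (a point): middle of the lever's red grip, 92 mm from the pivot: a bar 15 mm wide (across the lever, level), 24 mm high and 64 mm long along the lever; it starts 72 mm above the worktop and points roughly towards the robot
- cam (a joint): angle of the cam lever about its upright pivot, rad: 0 is shut (lever straight away from the bowl, at its stop), it starts open at 1.05 to 1.35, 1.45 is its open stop; growing angles turn counter-clockwise seen from above. Below about 0.7 the cam presses on the post; it takes up to about 10 N at the grip to swing it shut, and it stays shut and then clamps the arm to the post
- scoop: steel food scoop with an open front, loose, 0.12 kg: tray 120 mm long, 64 mm wide at its flat 3 mm floor and 88 mm at the top, walls up to 48 mm high at the back, sloping to about 20 mm in front, no lip in front; a straight black handle behind. Origin under the middle of the floor, x towards the open front, z up; it stands level on its floor. The nuggets lie in it and start to slide out at 30 to 36 degrees nose down
- scoop_grip (a point): middle of the scoop's handle, 112 mm behind the scoop's origin and 42 mm above its underside; the handle runs along the scoop's x, 92 mm long, 20 mm wide, 20 mm high
- scoop_lip (a point): middle of the scoop's front edge, 60 mm ahead of its origin, on top of the floor
- nugget_1: brown pillow-shaped dog-food nugget 21 x 19 x 13 mm, 12 g, origin under its middle; starts lying in the scoop
- nugget_2: brown pillow-shaped dog-food nugget 21 x 19 x 13 mm, 12 g, origin under its middle; starts lying in the scoop
- nugget_3: brown pillow-shaped dog-food nugget 21 x 19 x 13 mm, 12 g, origin under its middle; starts lying in the scoop
- nugget_4: brown pillow-shaped dog-food nugget 21 x 19 x 13 mm, 12 g, origin under its middle; starts lying in the scoop
- nugget_5: brown pillow-shaped dog-food nugget 21 x 19 x 13 mm, 12 g, origin under its middle; starts lying in the scoop
- nugget_6: brown pillow-shaped dog-food nugget 21 x 19 x 13 mm, 12 g, origin under its middle; starts lying in the scoop
- tin: food tin, 57 mm diameter, 72 mm high, origin under its middle; a bystander
- mug: mug with a dark band, 92 mm diameter, 95 mm high, handle reaching 127 mm; a bystander
- lemon: lemon, 78 x 55 x 56 mm; a bystander
There are look-alikes about, which are no part of the job. What is shaped like the scoop but orange is not meant.

How it is judged:
By the outcome, as a careful person would: the job done as asked, in the order asked, and still so for the second after the job is handed in, while the arm keeps its last pose, push and grip.
It also fails if it takes over 72 s, if anything falls off the work surface, if the arm or the gripper's body presses on something with over 40 N, if the wrist force passes 120 N, or if a joint passes its speed limit or range.

ROBOT

A 6-joint arm with a two-finger parallel gripper is mounted at the origin on a cart in front of the work surface, level with it; the furniture and walls round the work are solid. World frame = base frame: x ahead of the robot, y to its left, z up, the work surface at z = 0. Lengths are in m, angles in rad, forces in N, time in s.
With the tool pointing down it reaches from about 0.35 to 0.775 m from the base axis. Payload 7.3 kg.
Tool frame: the origin (TCP) lies at the very end of the fingers, on their centre line; the grasp point (between the pads) lies 19 mm behind it; z points along the fingers, y is the line along which they close (so a half turn about z gives the same grasp; the last joint's range is limited). The gripper opens to 92 mm and grips with 3 to 60 N. Pads are 19 mm wide; open, the fingers measure 130 mm over their backs; the gripper's body (75 mm by 190 mm) begins 47 mm behind the grasp point.
Start: joints at [1.202, 0.342, 1.524, -0, 1.275, -0.146], TCP at [0.116, 0.512, 0.227] pointing down, gripper open.
Joint ranges: [-2.53, 2.53], [-0.77, 2.02], [0.04, 2.7], [-1, 4.14], [0.28, 2.66], [-3.11, 3.11]. Speed limits (rad/s): [2.57, 2.57, 3.14, 3.14, 3.14, 3.14].

INTERFACE

Orientations are given as [roll, pitch, yaw] about the fixed x, y, z axes, in that order (R = Rz(yaw) Ry(pitch) Rx(roll)).
In Python, from cell import robot, read_camera, get_calibration gives the robot as it stands. The module is installed in compiled form; this text tells all that it offers.
- The arm moves only by the tool send_rows, never from a script. Its argument "plan" is a list of rows, each a list of 2 entries, a list of its own where there are three numbers: the shift along the tool's x, y, z as a fraction of full scale, then the turn, a rotation vector about the tool's x, y, z as a fraction of full scale. A call has exactly 10 rows; each row shifts and turns the commanded pose from where the row before left it, along the tool's axes as they then stand; what a row does not reach is not made up. Full scale, the value 1, is 0.025 m for a shift and 90 degrees for a turn. A row lasts 1/8 s, in which the tool goes at most 62.5 mm and 10.7 degrees, less where a joint would pass 70% of its speed; a pose out of reach is approached as far as the arm can. A call with a number of a shift or a turn outside -1 to 1 is refused whole. A call with a gripper value outside its range is refused whole. "gripper" is the opening, from -1 (shut) to 1 (fully open), so that 0 is half open, set as the call begins (left out, the last holds). The fingers move at their own pace and stop on an object; "force" is the grip in N (left out, the last holds). Time passes only in rows, so rows that do not move let the fingers close, or fill a call up. It gives the time, the measured TCP pose, the force, the opening and the grip force at its end, in the units of the state.
- robot.observe(): the state, without advancing time (a new reading comes with each control period).
- read_camera(name): name is "side" or "top"; returns (picture, depth): 400x640x3 uint8, blue, green, red; 400x640 float32, m along the optical axis (not along the pixel's ray), 0 where there is no reading.
- get_calibration(name): a dict with "intrinsics" (3x3 intrinsics, pixels), "rvec" (rotation vector, rad) and "tvec" (3), from world to camera coordinates, as OpenCV has them. Camera axes: x right, y down, z forward; pixel columns grow to the right and rows downward; lengths in m; the calibration is good to about 2 mm. A picture is of the moment at which its call begins. get_calibration takes no time and is no camera call.
- robot.hand_in(): hands the job in; it is judged then, once.
The state is a dict: "time": time; "qpos": joint angles; "qvel": joint speeds; "joint_efforts": joint torques, N m; "tool_pos": TCP position; "tool_rot": TCP orientation; "contact_force": force on the tool from outside, world axes, zero at the start; "torque": the same for the moment, N m; "opening": finger opening in m; "grip_force": force on a finger pad.
Only numpy, scipy, OpenCV 4.12 (cv2) and the standard library are available. Lean on these libraries where they do the work, as an engineer would, in place of code of your own. Each camera call takes 0.05 s, during which the arm holds its last target. There are 200 camera calls.

## Working session

There is one attempt and no reset: what is moved stays moved. The work goes in short steps, Python scripts to look and compute and a tool call to move; the robot and the scene stay as the last step left them, time stands still between calls to the robot, and variables do not carry over. Pictures are saved under pics/ and viewed, at most 10 in all, crops included, and the job is handed in when it is done.

Besides the shell and the picture viewer there is one more tool, called as a command line: name --argument value ..., lists and objects as JSON in quotes. send_rows: Moves the arm, as the interface text tells. Shift numbers are shares of 0.025 m and turn numbers shares of 90 degrees, none past 1 either way. Its arguments: {"type":"object","properties":{"plan":{"type":"array"},"gripper":{"type":"number"},"force":{"type":"number"}},"required":["plan"]}

```bash
mkdir -p pics
cat > h.py <<'E'
import numpy as np, cv2
from cell import robot, read_camera, get_calibration
def shot(n):
    im,d=read_camera(n); np.savez('last_%s.npz'%n,im=im,d=d); return im,d
def load(n):
    z=np.load('last_%s.npz'%n); return z['im'],z['d']
def cloud(n,d):
    c=get_calibration(n);K=np.array(c['intrinsics']);R=cv2.Rodrigues(np.array(c['rvec'],float))[0];t=np.array(c['tvec'],float).ravel()
    v,u=np.mgrid[:400,:640]
    p=np.stack([(u-K[0,2])/K[0,0]*d,(v-K[1,2])/K[1,1]*d,d],-1)
    w=(p-t)@R; w[d<=0]=np.nan; return w
def proj(n,P):
    c=get_calibration(n);return cv2.projectPoints(np.array(P,float).reshape(-1,1,3),np.array(c['rvec'],float),np.array(c['tvec'],float),np.array(c['intrinsics']),None)[0].reshape(-1,2)
E
python3 - <<'E'
from h import *
print(robot.observe())
for n in('top','side'):
    im,d=shot(n); cv2.imwrite(f'pics/{n}0.png',cv2.resize(im,(800,500)))
    c=get_calibration(n);print(n,c, -cv2.Rodrigues(np.array(c['rvec'],float))[0].T@np.array(c['tvec']).ravel())
E
```

```text
{'time': 0.0, 'qpos': array([ 1.20197640e+00,  3.42703213e-01,  1.52503573e+00, -3.44138941e-07,
        1.27537241e+00, -1.45990500e-01]), 'qvel': array([-1.76582317e-03,  1.98745043e-03, -4.75897493e-05,  1.52059437e-03,
        1.37273355e-03,  2.18817133e-04]), 'joint_efforts': array([ 3.39172648e-04, -4.31236589e+01, -2.44215542e+01,  7.18376739e-02,
        5.61086484e-02, -1.53141068e-04]), 'tool_pos': array([0.11584454, 0.51164114, 0.22604855]), 'tool_rot': array([-3.14009006e+00, -2.20603326e-04,  2.91876316e+00]), 'contact_force': array([-0.429466  , -0.45175397,  0.52098561]), 'torque': array([-0.00437079,  0.01079426,  0.00445128]), 'grip_force': 0.0, 'opening': 0.0914734001603928}
top {'intrinsics': array([[505.21433427,   0.        , 318.71429958],
       [  0.        , 505.21433427, 198.74694406],
       [  0.        ,   0.        ,   1.        ]]), 'rvec': array([ 2.12017469, -2.10745134,  0.18660372]), 'tvec': array([-0.0617579 ,  0.55436212,  1.66346241])} [ 0.22802596 -0.08595425  1.73748514]
side {'intrinsics': array([[493.90201584,   0.        , 318.9145477 ],
       [  0.        , 493.90201584, 198.54371205],
       [  0.        ,   0.        ,   1.        ]]), 'rvec': array([ 0.93876786, -2.14044827,  1.37866103]), 'tvec': array([0.33873795, 0.28676317, 1.46815418])} [-0.65376203  1.08095701  0.86981628]
```

View pics/top0.png

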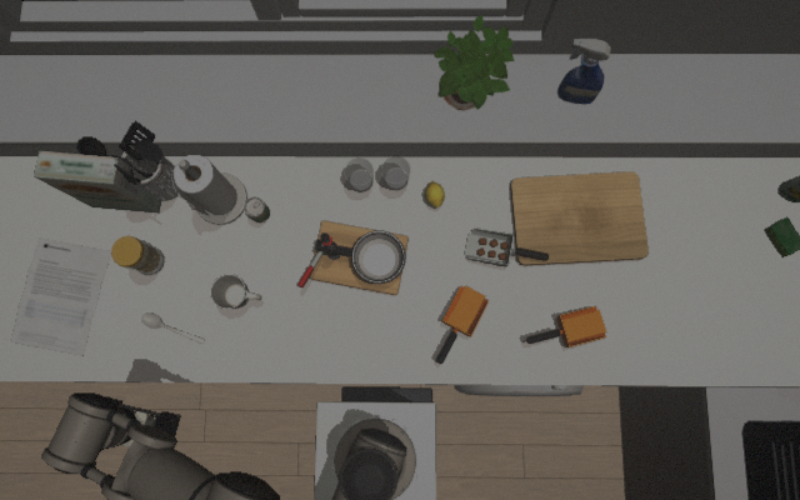

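View pics/side0.png

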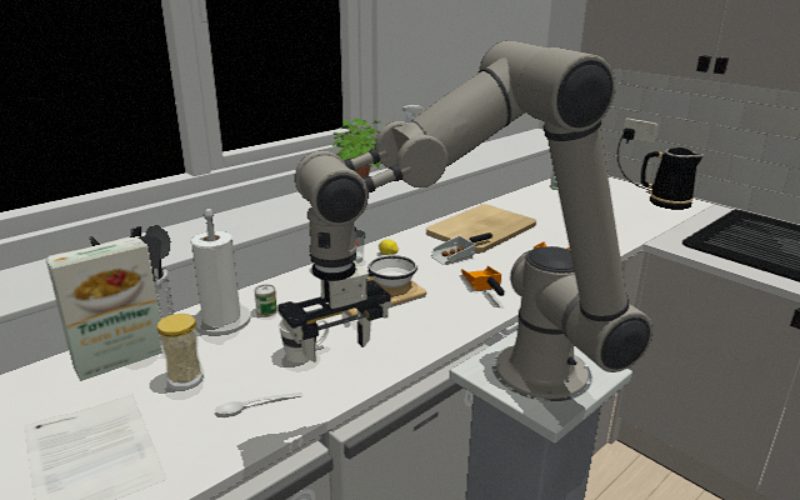

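The top view shows the steel scoop with nuggets at (490,248), handle end (545,256). The two orange look-alikes are at (465,310) and (582,326). The feeder post is at (325,240), the bowl at (378,257), and the red lever grip at (306,272). The side view of the post is blocked by the gripper. Only the grey scoop holding the nuggets fits the description; I'll confirm it in an enlarged crop.

Run:
```python
from h import *
im,d=load('top')
c=im[165:245,230:450]; c=cv2.convertScaleAbs(c,alpha=1.6)
cv2.imwrite('pics/crop1.png',cv2.resize(c,None,fx=3.6,fy=3.6,interpolation=cv2.INTER_CUBIC))
w=cloud('top',d)
# bowl rim points
m=(abs(w[...,2]-.083)<.006);m[:,:270]=0;m[:,335:]=0;m[:170]=0;m[240:]=0
(cx,cy),r=cv2.minEnclosingCircle((w[m][:,:2]*1000).astype(np.float32));print('rim',cx,cy,r,m.sum())
# red grip
hsv=cv2.cvtColor(im,cv2.COLOR_BGR2HSV)
red=((hsv[...,0]<8)|(hsv[...,0]>172))&(hsv[...,1]>120)
red[:,:225]=0;red[:,300:]=0;red[:170]=0;red[240:]=0
n,l,s,cc=cv2.connectedComponentsWithStats(red.astype(np.uint8))
for i in range(1,n):
    p=w[l==i];print(s[i],cc[i],np.nanmedian(p,0),np.nanmin(p,0),np.nanmax(p,0))
# black handle of scoop
k=(hsv[...,2]<60)&(w[...,2]>.02);k[:,400:]&=True;k[:,:405]=0;k[:,445:]=0;k[:190]=0;k[215:]=0
p=w[k];print('handle',k.sum(),p.mean(0),p.min(0),p.max(0),np.linalg.svd(p[:,:2]-p[:,:2].mean(0))[2][0])
sc=(w[...,2]>.006);sc[:,:368]=0;sc[:,442:]=0;sc[:180]=0;sc[215:]=0
p=w[sc&(np.arange(640)<412)];print('tray',p.min(0),p.max(0))
print(cv2.minAreaRect((p[:,:2]*1000).astype(np.float32)))
print(cv2.minAreaRect((w[k][:,:2]*1000).astype(np.float32)))
```

```text
rim 532.3436279296875 15.38436508178711 92.41532897949219 342
[258 189   8   8  22] [262.45454545 192.90909091] [0.54536352 0.11502457 0.1823736 ] [0.53755559 0.10928586 0.09770169] [0.56463679 0.13031753 0.18615367]
[239 213  12  17  74] [244.2027027  221.01351351] [0.47266105 0.18853588 0.08137389] [0.44729074 0.17129067 0.06810567] [0.49991405 0.20444055 0.09249959]
handle 177 [ 0.54384255 -0.41015195  0.04739821] [ 0.52263634 -0.46301791  0.02009893] [ 0.58856488 -0.35450255  0.06211233] [0.20603632 0.97854434]
tray [ 0.5102063  -0.3799484   0.00601158] [ 0.6313422  -0.22888077  0.05715306]
((570.5309448242188, -304.4404296875), (150.48007202148438, 120.94155883789062), 89.69502258300781)
((535.0448608398438, -401.5326843261719), (110.16975402832031, 64.35472106933594), 63.26197814941406)
```

View pics/crop1.png

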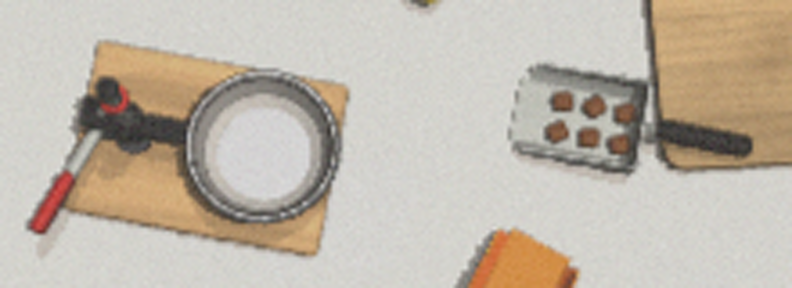

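The crop confirms the target: the grey steel scoop holds six nuggets and its handle runs (660,130)–(748,147). The post cap is at (107,90), the bowl rim centre at (264,146), and the lever grip runs (68,175)–(37,230).

```bash
cat >> h.py <<'E'
def ray(n,uv,z):
    c=get_calibration(n);K=np.array(c['intrinsics']);R=cv2.Rodrigues(np.array(c['rvec'],float))[0];t=np.array(c['tvec'],float).ravel()
    o=-R.T@t; dr=R.T@np.linalg.inv(K)@np.array([uv[0],uv[1],1.]); return o+dr*(z-o[2])/dr[2]
E
python3 - <<'E'
from h import *
f=lambda x,y,z:ray('top',(230+(x+.5)/3.6-.5,165+(y+.5)/3.6-.5),z).round(4)
for n,x,y,z in [('rim',264,146,.084),('bowlfloor',264,152,.038),('cap',107,90,.23),('grip_in',68,175,.084),('grip_out',37,230,.084),('s1',98,42,.019),('s2',347,88,.019),('s3',317,254,.019),('s4',70,208,.019),('h0',662,130,.052),('h1',750,148,.052),('fl',512,135,.003),('fr',530,68,.02),('fl2',512,142,.02),('bl',632,170,.048),('br',646,84,.048)]: print(n,f(x,y,z))
im,d=load('top');w=cloud('top',d)
print('board z',np.nanmedian(w[150:205,440:500,2]),'table z',np.nanmedian(w[230:250,330:345,2]))
for v in range(196,208,2): print(v,w[v,406:442:3].round(3)[:,2])
E
```

```text
rim [ 0.5266 -0.0067  0.084 ]
bowlfloor [ 0.5291 -0.0046  0.038 ]
cap [0.5479 0.1203 0.23  ]
grip_in [0.4985 0.1739 0.084 ]
grip_out [0.4473 0.2007 0.084 ]
s1 [0.6403 0.1594 0.019 ]
s2 [ 0.5956 -0.083   0.019 ]
s3 [ 0.4344 -0.0553  0.019 ]
s4 [0.4772 0.1812 0.019 ]
h0 [ 0.5494 -0.3796  0.052 ]
h1 [ 0.5326 -0.4614  0.052 ]
fl [ 0.5532 -0.2431  0.003 ]
fr [ 0.6159 -0.2597  0.02  ]
fl2 [ 0.5432 -0.2414  0.02  ]
bl [ 0.5118 -0.3511  0.048 ]
br [ 0.5945 -0.3664  0.048 ]
board z 0.020654769019172268 table z 3.9327509470188745e-05
196 [0.017 0.047 0.008 0.03  0.022 0.022 0.022 0.026 0.021 0.022 0.021 0.02 ]
198 [-0.008  0.008 -0.003  0.048  0.029  0.024  0.023  0.021  0.024  0.024
  0.027  0.02 ]
200 [0.025 0.041 0.052 0.052 0.051 0.05  0.059 0.04  0.02  0.013 0.022 0.021]
202 [ 0.007 -0.004  0.047  0.047  0.059  0.051  0.051  0.06   0.062  0.054
  0.041  0.024]
204 [0.024 0.003 0.004 0.028 0.045 0.045 0.049 0.051 0.046 0.05  0.058 0.02 ]
206 [ 0.034 -0.004  0.007  0.022  0.015  0.02   0.016  0.045  0.051  0.051
  0.053  0.023]
```

```bash
cat >> h.py <<'E'
from scipy.spatial.transform import Rotation as Ro
def pose(s=None):
    s=s or robot.observe(); return Ro.from_euler('xyz',s['tool_rot']),np.array(s['tool_pos'])
def rows(R0,p0,R1,p1,n=10):
    """constant row (shift, turn fractions) going from pose 0 to pose 1 in n rows"""
    rv=(R0.inv()*R1).as_rotvec()/n; Ri=Ro.from_rotvec(rv)
    S=sum(Ro.from_rotvec(rv*k).as_matrix() for k in range(n))
    t=np.linalg.solve(S,R0.inv().apply(np.array(p1)-p0))
    print(n,'rows shift',(t/.025).round(3),'turn',(np.degrees(rv)/90).round(4),'deg/row',np.degrees(np.linalg.norm(rv)).round(1))
def E(r,p,y): return Ro.from_euler('xyz',[r,p,y])
E
python3 - <<'E'
from h import *
R,p=pose()
P=[(E(np.pi,0,2.4),(.38,.29,.31)),(E(np.pi,0,1.9),(.47,.05,.30)),(E(np.pi,0,1.45),(.53,-.19,.29)),(E(np.pi,0,1.366),(.542,-.415,.12))]
for R1,p1 in P: rows(R,p,R1,p1,11 if p1[1]>.2 else 10); R,p=R1,p1
E
```

```text
11 rows shift [-1.232 -0.301 -0.305] turn [-0.0001  0.      0.03  ] deg/row 2.7
10 rows shift [-1.005 -0.252  0.04 ] turn [ 0.     -0.      0.0318] deg/row 2.9
10 rows shift [-0.991  0.118  0.04 ] turn [-0.     -0.      0.0286] deg/row 2.6
10 rows shift [-0.881  0.19   0.68 ] turn [ 0.     -0.      0.0053] deg/row 0.5
```

send_rows --plan '[[[-1,-0.3,-0.35],[0,0,0.03]],[[-1,-0.3,-0.35],[0,0,0.03]],[[-1,-0.3,-0.35],[0,0,0.03]],[[-1,-0.3,-0.35],[0,0,0.03]],[[-1,-0.3,-0.35],[0,0,0.03]],[[-1,-0.3,-0.35],[0,0,0.03]],[[-1,-0.3,-0.35],[0,0,0.03]],[[-1,-0.3,-0.35],[0,0,0.03]],[[-1,-0.3,-0.35],[0,0,0.03]],[[-1,-0.3,-0.35],[0,0,0.03]]]' --gripper 1 --force 50

```text
time: 1.35
tool_pos: [0.3097, 0.3395, 0.3142]
tool_rot: [-3.141, -0.0, 2.446]
contact_force: [-0.4, 0.6, 0.2]
opening: 0.0919
grip_force: 0.0
```

```bash
cat >> h.py <<'E'
import json
def log():
    s=robot.observe(); open('log.txt','a').write(json.dumps([list(s['qpos']),list(s['tool_pos']),list(s['tool_rot'])])+'\n')
    print('t',s['time'],'q',s['qpos'].round(3),'p',s['tool_pos'].round(4),'r',s['tool_rot'].round(3),'F',np.round(s['contact_force'],1),'op',round(s['opening'],4),'g',round(s['grip_force'],1))
E
python3 - <<'E'
from h import *
log();R,p=pose()
P=[(E(np.pi,0,2.0),(.45,.10,.31)),(E(np.pi,0,1.5),(.53,-.15,.29)),(E(np.pi,0,1.366),(.542,-.39,.19))]
for R1,p1 in P: rows(R,p,R1,p1,10); R,p=R1,p1
E
```

```text
t 1.35 q [ 0.664  0.162  1.525  0.     1.455 -0.211] p [0.3097 0.3395 0.3142] r [-3.141 -0.     2.446] F [-0.4  0.6  0.2] op 0.0919 g 0.0
10 rows shift [-1.108 -0.161  0.017] turn [-0.     -0.      0.0284] deg/row 2.6
10 rows shift [-1.055  0.112  0.08 ] turn [ 0.     -0.      0.0318] deg/row 2.9
10 rows shift [-0.946  0.173  0.4  ] turn [-0.     -0.      0.0085] deg/row 0.8
```

send_rows --plan '[[[-1,-0.16,0],[0,0,0.03]],[[-1,-0.16,0],[0,0,0.03]],[[-1,-0.16,0],[0,0,0.03]],[[-1,-0.16,0],[0,0,0.03]],[[-1,-0.16,0],[0,0,0.03]],[[-1,-0.16,0],[0,0,0.03]],[[-1,-0.16,0],[0,0,0.03]],[[-1,-0.16,0],[0,0,0.03]],[[-1,-0.16,0],[0,0,0.03]],[[-1,-0.16,0],[0,0,0.03]]]'

```text
time: 2.6
tool_pos: [0.431, 0.12, 0.3139]
tool_rot: [-3.141, -0.0, 1.975]
contact_force: [-0.7, -0.8, -0.0]
opening: 0.0921
grip_force: 0.0
```

send_rows --plan '[[[-1,0.11,0],[0,0,0.03]],[[-1,0.11,0],[0,0,0.03]],[[-1,0.11,0],[0,0,0.03]],[[-1,0.11,0],[0,0,0.03]],[[-1,0.11,0],[0,0,0.03]],[[-1,0.11,0],[0,0,0.03]],[[-1,0.11,0],[0,0,0.03]],[[-1,0.11,0],[0,0,0.03]],[[-1,0.11,0],[0,0,0.03]],[[-1,0.11,0],[0,0,0.03]]]'

```text
time: 3.85
tool_pos: [0.5052, -0.1178, 0.3137]
tool_rot: [-3.141, -0.0, 1.504]
contact_force: [0.5, 0.3, 0.5]
opening: 0.0917
grip_force: 0.0
```

Run:
```python
from h import *
log();R,p=pose()
P=[(E(np.pi,0,1.366),(.54,-.34,.19)),(E(np.pi,0,1.366),(.542,-.415,.08))]
for R1,p1 in P: rows(R,p,R1,p1,10); R,p=R1,p1
im,d=shot('side')
uv=proj('side',[.549,.12,.13])[0];u,v=uv.astype(int);print(uv, proj('side',[[.549,.12,.097],[.549,.12,.23]]))
c=im[v-50:v+50,u-70:u+70];cv2.imwrite('pics/post.png',cv2.resize(cv2.convertScaleAbs(c,alpha=1.4),None,fx=5.5,fy=5.5,interpolation=cv2.INTER_CUBIC));print(u-70,v-50)
```

```text
t 3.85 q [-0.377  0.278  1.376  0.     1.489 -0.31 ] p [ 0.5052 -0.1178  0.3137] r [-3.141 -0.     1.504] F [0.5 0.3 0.5] op 0.0917 g 0.0
10 rows shift [-0.864  0.253  0.495] turn [-0.0001 -0.      0.0088] deg/row 0.8
10 rows shift [-0.292  0.069  0.44 ] turn [0. 0. 0.] deg/row 0.0
[283.53401635 207.72811782] [[283.73890111 216.28212264]
 [282.8924401  180.9421016 ]]
213 157
```

View pics/post.png

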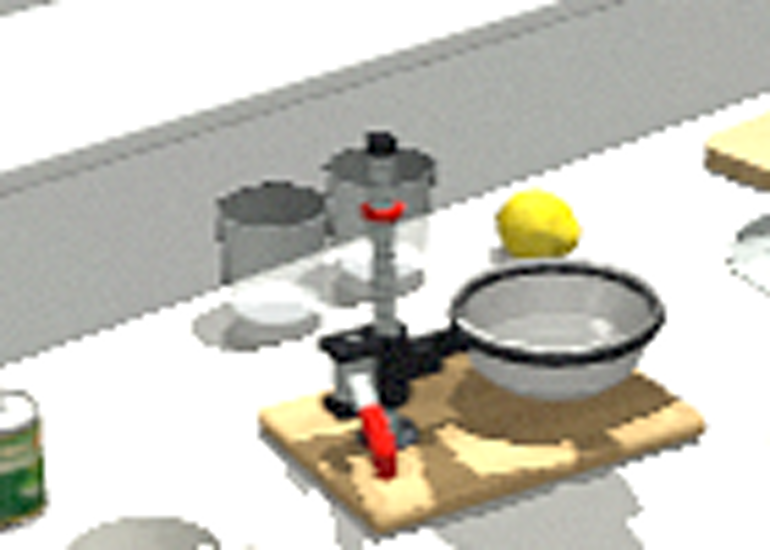

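The side view shows the post clear: red ring at crop (383,210), collar top at about (385,330), lever grip at (380,440). The ring's underside comes out at z≈0.177, about 80 mm above the collar, and I'll refine that later. Next is the scoop.

send_rows --plan '[[[-0.86,0.25,0.5],[0,0,0.009]],[[-0.86,0.25,0.5],[0,0,0.009]],[[-0.86,0.25,0.5],[0,0,0.009]],[[-0.86,0.25,0.5],[0,0,0.009]],[[-0.86,0.25,0.5],[0,0,0.009]],[[-0.86,0.25,0.5],[0,0,0.009]],[[-0.86,0.25,0.5],[0,0,0.009]],[[-0.86,0.25,0.5],[0,0,0.009]],[[-0.86,0.25,0.5],[0,0,0.009]],[[-0.86,0.25,0.5],[0,0,0.009]]]'

```text
time: 5.15
tool_pos: [0.5397, -0.3396, 0.1883]
tool_rot: [3.142, -0.0, 1.363]
contact_force: [-0.2, 1.0, -0.6]
opening: 0.0918
grip_force: 0.0
```

send_rows --plan '[[[-0.5,0.11,0],[0,0,0]],[[-0.5,0.11,0],[0,0,0]],[[-0.5,0.11,0.2],[0,0,0]],[[-0.5,0.11,0.4],[0,0,0]],[[-0.5,0.11,0.6],[0,0,0]],[[-0.42,0.11,0.7],[0,0,0]],[[0,0,0.7],[0,0,0]],[[0,0,0.7],[0,0,0]],[[0,0,0.6],[0,0,0]],[[0,0,0],[0,0,0]]]'

```text
time: 6.4
tool_pos: [0.5402, -0.412, 0.09]
tool_rot: [-3.139, -0.002, 1.364]
contact_force: [-0.1, -0.5, 0.3]
opening: 0.0915
grip_force: 0.0
```

Run:
```python
from h import *
log();R,p=pose()
rows(R,p,E(np.pi,0,1.366),(.542,-.415,.027),10)
from scipy.optimize import least_squares
L=[json.loads(l) for l in open('log.txt')]+[[[1.2019764,.3427,1.52503,0,1.27537,-.14599],[.115845,.511641,.226049],0]]
f=lambda x:np.concatenate([[x[1]*np.sin(q[1])+x[2]*np.sin(q[1]+q[2])-np.hypot(*p[:2]), x[0]+x[1]*np.cos(q[1])+x[2]*np.cos(q[1]+q[2])-p[2]] for q,p,_ in L])
r=least_squares(f,[.2,.4,.4]);print(r.x,abs(r.fun).max())
for q,p,e in L: print(np.arctan2(p[1],p[0])-q[0], e and e[2]-q[0]+q[5])
```

```text
t 6.4 q [-0.764  0.743  1.218  0.     1.183 -0.558] p [ 0.5402 -0.412   0.09  ] r [-3.139e+00 -2.000e-03  1.364e+00] F [-0.1 -0.5  0.3] op 0.0915 g 0.0
10 rows shift [-0.011  0.01   0.252] turn [-0.0002 -0.0001 -0.0001] deg/row 0.0
[-0.11348322  0.47803264  0.38491894] 0.004116296730068081
0.16706078364267218 1.5707930626721027
0.14786575352420792 1.5707894162914127
0.11274054146714774 1.570757106610038
0.1461557238148492 0
```

send_rows --plan '[[[0,0.02,0.5],[0,0,0]],[[0,0.02,0.5],[0,0,0]],[[0,0.02,0.5],[0,0,0]],[[-0.1,0.02,0.4],[0,0,0]],[[0,0.02,0.4],[0,0,0]],[[0,0,0.2],[0,0,0]],[[0,0,0],[0,0,0]],[[0,0,0],[0,0,0]],[[0,0,0],[0,0,0]],[[0,0,0],[0,0,0]]]'

```text
time: 7.65
tool_pos: [0.5427, -0.416, 0.0295]
tool_rot: [3.141, 0.0, 1.364]
contact_force: [0.6, 0.2, 0.2]
opening: 0.0914
grip_force: 0.0
```

Run:
```python
from h import *
log()
im,d=shot('top')
c=im[165:225,350:450]
cv2.imwrite('pics/c2.png',cv2.resize(cv2.convertScaleAbs(c,alpha=1.5),None,fx=7,fy=7,interpolation=cv2.INTER_CUBIC))
```

```text
t 7.65 q [-0.766  0.815  1.255  0.     1.071 -0.559] p [ 0.5427 -0.416   0.0295] r [3.141 0.    1.364] F [0.6 0.2 0.2] op 0.0914 g 0.0
```

View pics/c2.png

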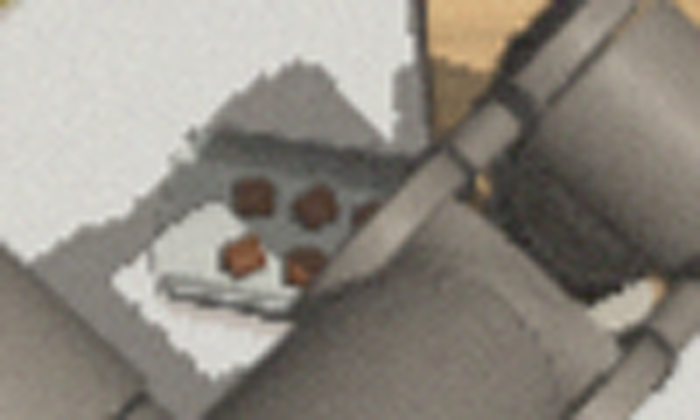

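The arm hides the handle in this view; the tray hasn't moved and still holds its nuggets. Closing now.

send_rows --plan '[[[0,0,0.1],[0,0,0]],[[0,0,0],[0,0,0]],[[0,0,0],[0,0,0]],[[0,0,0],[0,0,0]],[[0,0,0],[0,0,0]],[[0,0,0],[0,0,0]],[[0,0,0],[0,0,0]],[[0,0,0],[0,0,0]],[[0,0,0],[0,0,0]],[[0,0,0],[0,0,0]]]' --gripper -1 --force 50

```text
time: 8.95
tool_pos: [0.5426, -0.4159, 0.0267]
tool_rot: [-3.142, 0.0, 1.364]
contact_force: [-0.7, -0.5, 0.0]
opening: 0.0194
grip_force: 49.7
```

send_rows --plan '[[[0,0,-0.1],[0,0,0]],[[0,0,-0.3],[0,0,0]],[[0,0,-0.5],[0,0,0]],[[0,0,-0.8],[0,0,0]],[[0,0,-1],[0,0,0]],[[0,0,-1],[0,0,0]],[[0,0,-1],[0,0,0]],[[0,0,-1],[0,0,0]],[[0,0,-1],[0,0,0]],[[0,0,-0.5],[0,0,0]]]'

```text
time: 10.2
tool_pos: [0.543, -0.4162, 0.2093]
tool_rot: [3.139, 0.002, 1.364]
contact_force: [-0.0, 0.1, -1.4]
opening: 0.0194
grip_force: 49.7
```

Run:
```python
from h import *
log()
im,d=shot('side')
x,y=proj('side',[.56,-.33,.18])[0].astype(int)
c=im[y-40:y+40,x-60:x+60]
cv2.imwrite('pics/c3.png',cv2.resize(cv2.convertScaleAbs(c,alpha=1.3),None,fx=5,fy=5,interpolation=cv2.INTER_CUBIC))
```

```text
t 10.2 q [-0.766  0.656  1.048  0.     1.434 -0.559] p [ 0.543  -0.4162  0.2093] r [3.139e+00 2.000e-03 1.364e+00] F [-0.   0.1 -1.4] op 0.0194 g 49.7
```

View pics/c3.png

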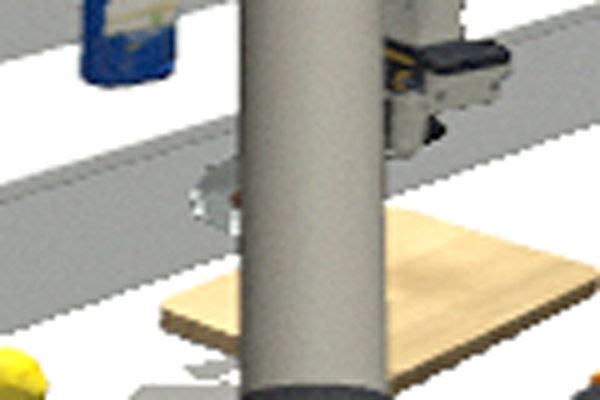

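send_rows --plan '[[[0.3,-0.15,0.1],[0,-0.007,0]],[[0.6,-0.3,0.2],[0,-0.007,0]],[[0.8,-0.4,0.2],[0,-0.007,0]],[[0.8,-0.4,0.2],[0,-0.007,0]],[[0.8,-0.4,0.2],[0,-0.007,0]],[[0.8,-0.4,0.2],[0,-0.007,0]],[[0.8,-0.4,0.2],[0,-0.007,0]],[[0.8,-0.4,0],[0,-0.007,0]],[[0.6,-0.3,0],[0,-0.007,0]],[[0.3,-0.15,0],[0,-0.007,0]]]'

```text
time: 11.5
tool_pos: [0.495, -0.2376, 0.1655]
tool_rot: [-3.141, 0.11, 1.365]
contact_force: [-0.3, -0.4, -1.7]
opening: 0.0198
grip_force: 49.7
```

```bash
cat >> h.py <<'E'
from scipy.optimize import least_squares
def fk(q,x):
    h,L2,L3,o1,o2,Lt=x
    A=Ro.from_euler('z',q[0])
    p=np.array([0,o1,h])+ L2*np.array([np.sin(q[1]),0,np.cos(q[1])])
    F=Ro.from_euler('y',q[1]+q[2]); p=p+F.apply([0,0,L3])
    W=F*Ro.from_euler('z',q[3]); p=p+W.apply([0,o2,0])
    T=W*Ro.from_euler('y',q[4])*Ro.from_euler('z',q[5]+np.pi/2)
    return A*T, A.apply(p+T.apply([0,0,Lt]))
def tip(R,p): return p+R.apply([.168,0,.0237])
E
python3 - <<'E'
from h import *
log();R,p=pose();print('lip',tip(R,p))
L=[json.loads(l) for l in open('log.txt')]
for sg in (1,):
    def f(x):
        o=[]
        for q,p,e in L:
            Rm,pm=fk(q,x); o+=list(pm-p)+list(.2*(Rm.inv()*E(*e)).as_rotvec())
        return np.array(o)
    r=least_squares(f,[.15,.45,.4,.0764,.0,.2]);print(r.x,abs(r.fun).max()); print(f(r.x)[-6:])
E
```

```text
t 11.5 q [-0.526  0.431  1.572 -0.117  1.108 -0.269] p [ 0.495  -0.2376  0.1655] r [-3.141  0.11   1.365] F [-0.3 -0.4 -1.7] op 0.0198 g 49.7
lip [ 0.52857755 -0.07672557  0.12349023]
[0.17406364 0.484024   0.37796512 0.07036079 0.00564297 0.29492719] 0.007631010523555304
[ 7.63101052e-03 -2.13145562e-03 -3.65994653e-03  6.80011603e-17
  2.63677968e-17 -1.15185639e-16]
```

```bash
cat >> h.py <<'E'
def fk(q,x):
    h,L2,L3,o1,o2,Lt,a,b,c,a1=x
    A=Ro.from_euler('z',q[0])
    p=np.array([a1,o1,h])+ L2*np.array([np.sin(q[1]),0,np.cos(q[1])])
    F=Ro.from_euler('y',q[1]+q[2]); p=p+F.apply([a,0,L3])
    W=F*Ro.from_euler('z',q[3]); p=p+W.apply([0,o2,0])
    V=W*Ro.from_euler('y',q[4]); T=V*Ro.from_euler('z',q[5]+np.pi/2)
    return A*T, A.apply(p+V.apply([b,c,Lt]))
X0=np.array([.15,.45,.4,.0764,0,.25,0,0,0,0])
def fit(reg=1e-3):
    L=[json.loads(l) for l in open('log.txt')]+[[[1.2019764,.3427,1.52503,0,1.27537,-.14599],[.115845,.511641,.226049],[-3.14009,-.0002,2.91876]]]
    f=lambda x:np.concatenate([fk(q,x)[1]-p for q,p,e in L]+[reg*(x-X0)])
    r=least_squares(f,X0); return r.x,abs(r.fun[:3*len(L)]).max()
def ik(R,p,x,q0):
    lo=np.array([-2.53,-.77,.04,-1,.28,-3.11]);hi=np.array([2.53,2.02,2.7,4.14,2.66,3.11])
    def f(q):
        Rm,pm=fk(q,x); return np.concatenate([(pm-p)*5,(Rm.inv()*R).as_rotvec()])
    r=least_squares(f,np.clip(q0,lo+.01,hi-.01),bounds=(lo,hi)); return r.x,abs(r.fun).max()
E
python3 - <<'E'
from h import *
for reg in(1e-2,1e-3,1e-4):
    x,e=fit(reg);print(x.round(4),e)
x,e=fit(1e-3)
C=np.array([.5266,-.0067]);q0=robot.observe()['qpos']
for phi in range(-180,181,30):   # pour direction (heading of scoop x)
  out=[]
  for s in(1,-1):
    best=None
    for t in (0,30,55,65):
      h=np.radians(phi); R=Ro.from_euler('z',h)*Ro.from_euler('x',np.pi)*Ro.from_euler('y',-np.radians(t))
      if s==-1: R2=R*Ro.from_euler('z',np.pi)
      else: R2=R
      lip=np.array([*(C-.02*np.array([np.cos(h),np.sin(h)])),.10])
      p=lip-R.apply([.168,0,.0237])
      best=min((ik(R2,p,x,g) for g in ([0,.4,1.5,0,1.2,0],[0,.2,1.4,1.0,1.5,1],[0,.4,1.5,0,1.2,2.5],[0,.4,1.5,-.5,1.2,-2.5])),key=lambda z:z[1])
      out.append((t,best[0].round(2).tolist(),round(best[1],3)))
    if s==1: print(phi,*out,sep='\n   ')
E
```

```text
[ 0.2105  0.5061  0.3797  0.0835 -0.0035  0.3058  0.0464  0.0233 -0.0035
  0.0232] 9.40983778278115e-05
[ 2.218e-01  5.062e-01  3.796e-01  7.710e-02 -3.000e-04  3.170e-01
  4.650e-02  2.200e-03 -3.000e-04  2.200e-03] 7.740586808524519e-06
[ 2.230e-01  5.062e-01  3.796e-01  7.640e-02  0.000e+00  3.182e-01
  4.650e-02 -2.000e-04  0.000e+00 -2.000e-04] 2.6714006826633607e-06
-180
   (0, [-0.12, 0.78, 1.05, 0.0, 1.31, -1.69], np.float64(0.0))
   (30, [-0.16, 0.4, 1.63, 0.14, 0.6, -1.83], np.float64(0.0))
   (55, [-0.27, 0.2, 2.12, 2.08, 0.28, 2.47], np.float64(0.024))
   (65, [-0.28, 0.19, 2.28, 2.6, 0.5, 1.94], np.float64(0.0))
-150
   (0, [0.02, 0.74, 1.13, 0.0, 1.28, -2.08], np.float64(0.0))
   (30, [-0.17, 0.4, 1.63, 0.48, 0.76, -2.55], np.float64(0.0))
   (55, [-0.42, 0.25, 2.02, 1.37, 0.75, 2.73], np.float64(0.0))
   (65, [-0.55, 0.26, 2.16, 1.63, 0.92, 2.39], np.float64(0.0))
-120
   (0, [0.13, 0.64, 1.32, 0.0, 1.18, -2.49], np.float64(0.0))
   (30, [-0.17, 0.4, 1.62, 0.59, 1.01, -3.08], np.float64(0.0))
   (55, [-0.49, 0.37, 1.83, 1.07, 1.2, 2.62], np.float64(0.0))
   (65, [-0.61
[... 1929 characters left out ...]
15, 0.4, 1.62, -0.55, 0.85, -0.36], np.float64(0.0))
   (55, [0.09, 0.34, 1.75, -1.0, 0.95, 0.16], np.float64(0.125))
   (65, [0.17, 0.35, 1.72, -1.0, 1.08, 0.21], np.float64(0.266))
150
   (0, [-0.25, 0.74, 1.12, 0.0, 1.28, -1.3], np.float64(0.0))
   (30, [-0.15, 0.4, 1.63, -0.31, 0.64, -1.0], np.float64(0.0))
   (55, [-0.05, 0.25, 2.12, 4.14, 0.39, 0.86], np.float64(0.073))
   (65, [0.07, 0.26, 2.18, 4.14, 0.63, 0.94], np.float64(0.013))
180
   (0, [-0.12, 0.78, 1.05, 0.0, 1.31, -1.69], np.float64(0.0))
   (30, [-0.16, 0.4, 1.63, 0.14, 0.6, -1.83], np.float64(0.0))
   (55, [-0.27, 0.2, 2.12, 2.08, 0.28, 2.47], np.float64(0.024))
   (65, [-0.28, 0.19, 2.28, 2.6, 0.5, 1.94], np.float64(0.0))
```

```bash
cat >> h.py <<'E'
def scoop(phi,t,lip):
    R=Ro.from_euler('z',np.radians(phi))*Ro.from_euler('x',np.pi)*Ro.from_euler('y',-np.radians(t))
    return R,np.array(lip)-R.apply([.168,0,.0237])
E
python3 - <<'E'
from h import *
x,e=fit();C=np.array([.5266,-.0067]);h=np.radians(55);d=np.array([np.cos(h),np.sin(h)])
R,p=pose();q=robot.observe()['qpos']
for t,b,z in((20,.03,.115),(30,.03,.095),(38,.03,.09),(50,.03,.09),(62,.03,.09)):
    R1,p1=scoop(55,t,[*(C-b*d),z]); rows(R,p,R1,p1); q,e=ik(R1,p1,x,q);print(t,p1.round(3),q.round(2),e); R,p=R1,p1
E
```

```text
10 rows shift [ 0.174 -0.396 -0.155] turn [ 0.0058 -0.015   0.0252] deg/row 2.7
20 [ 0.423 -0.154  0.195] [-0.29  0.33  1.7  -0.35  1.25  0.46] 2.7755575615628914e-16
10 rows shift [ 0.051 -0.    -0.044] turn [ 0.     -0.0111 -0.    ] deg/row 1.0
30 [ 0.433 -0.141  0.2  ] [-0.17  0.41  1.63 -0.48  1.37  0.61] 2.1281587603283464e-13
10 rows shift [ 0.025  0.    -0.077] turn [ 0.     -0.0089 -0.    ] deg/row 0.8
38 [ 0.442 -0.128  0.212] [-0.08  0.47  1.56 -0.56  1.5   0.69] 2.1371793224034257e-14
10 rows shift [ 0.021  0.    -0.141] turn [ 0.     -0.0133 -0.    ] deg/row 1.2
50 [ 0.458 -0.105  0.234] [ 0.03  0.58  1.44 -0.67  1.7   0.76] 2.5994401076090412e-11
10 rows shift [ 0.021 -0.    -0.141] turn [ 0.     -0.0133  0.    ] deg/row 1.2
62 [ 0.476 -0.079  0.249] [ 0.11  0.71  1.32 -0.77  1.89  0.78] 1.123155873861137e-09
```

send_rows --plan '[[[0.17,-0.4,-0.16],[0.006,-0.015,0.025]],[[0.17,-0.4,-0.16],[0.006,-0.015,0.025]],[[0.17,-0.4,-0.16],[0.006,-0.015,0.025]],[[0.17,-0.4,-0.16],[0.006,-0.015,0.025]],[[0.17,-0.4,-0.16],[0.006,-0.015,0.025]],[[0.17,-0.4,-0.16],[0.006,-0.015,0.025]],[[0.17,-0.4,-0.16],[0.006,-0.015,0.025]],[[0.17,-0.4,-0.16],[0.006,-0.015,0.025]],[[0.17,-0.4,-0.16],[0.006,-0.015,0.025]],[[0.17,-0.4,-0.16],[0.006,-0.015,0.025]]]'

```text
time: 12.75
tool_pos: [0.4227, -0.1552, 0.1968]
tool_rot: [-3.14, 0.35, 0.96]
contact_force: [-0.2, -0.4, -2.3]
opening: 0.0198
grip_force: 49.7
```

Run:
```python
from h import *
log();R,p=pose();print('lip',tip(R,p))
im,d=shot('side')
x,y=proj('side',[.5,-.05,.12])[0].astype(int)
c=im[y-60:y+50,x-70:x+70]
cv2.imwrite('pics/c4.png',cv2.resize(cv2.convertScaleAbs(c,alpha=1.3),None,fx=5,fy=5,interpolation=cv2.INTER_CUBIC))
C=np.array([.5266,-.0067]);h=np.radians(55);d=np.array([np.cos(h),np.sin(h)])
rows(R,p,*scoop(55,30,[*(C-.03*d),.095]))
```

```text
t 12.75 q [-0.292  0.327  1.693 -0.349  1.256  0.451] p [ 0.4227 -0.1552  0.1968] r [-3.14  0.35  0.96] F [-0.2 -0.4 -2.3] op 0.0198 g 49.7
lip [ 0.50855563 -0.03260654  0.11688019]
10 rows shift [ 0.06  -0.    -0.039] turn [-0.0001 -0.011   0.    ] deg/row 1.0
```

View pics/c4.png

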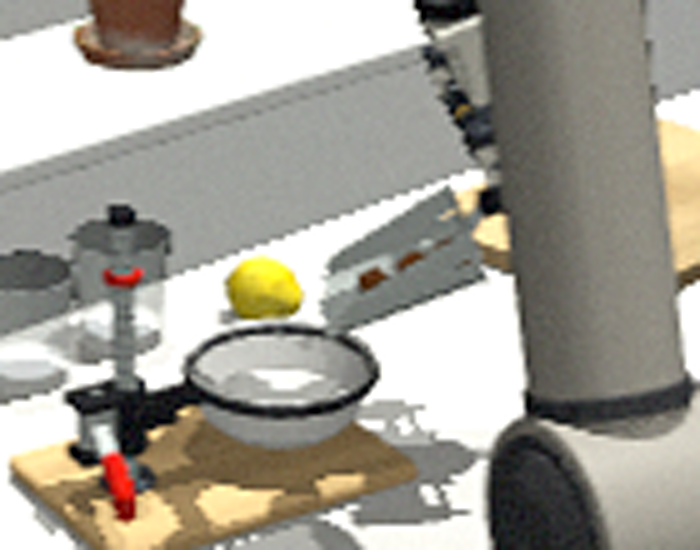

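The side view shows the scoop tilted with its nuggets in place, lip at about crop (330,310). The bowl rim spans x 185–380. I'll check the computed lip against that.

Run:
```python
from h import *
x,y=proj('side',[.5,-.05,.12])[0].astype(int)
R,p=pose()
f=lambda P:((proj('side',P)-[x-70,y-60]+.5)*5).round(0)
print('lip corners',f([p+R.apply([.168,s,.0237]) for s in(-.032,0,.032)]),'front tops',f([p+R.apply([.168,s,.0067]) for s in(-.04,.04)]))
print('back tops',f([p+R.apply([.048,s,-.02]) for s in(-.044,.044)]))
print('rim',f([.5266,-.0067,.084]),'cap',f([.549,.12,.23]))
```

```text
lip corners [[337. 334.]
 [330. 315.]
 [324. 296.]] front tops [[330. 318.]
 [315. 272.]]
back tops [[480. 227.]
 [456. 180.]]
rim [[287. 358.]] cap [[127. 207.]]
```

send_rows --plan '[[[0.06,0,-0.04],[0,-0.011,0]],[[0.06,0,-0.04],[0,-0.011,0]],[[0.06,0,-0.04],[0,-0.011,0]],[[0.06,0,-0.04],[0,-0.011,0]],[[0.06,0,-0.04],[0,-0.011,0]],[[0.06,0,-0.04],[0,-0.011,0]],[[0.06,0,-0.04],[0,-0.011,0]],[[0.06,0,-0.04],[0,-0.011,0]],[[0.06,0,-0.04],[0,-0.011,0]],[[0.06,0,-0.04],[0,-0.011,0]]]'

```text
time: 14.05
tool_pos: [0.4331, -0.1407, 0.1997]
tool_rot: [-3.139, 0.523, 0.962]
contact_force: [0.3, 0.1, -1.0]
opening: 0.0194
grip_force: 49.7
```

send_rows --plan '[[[0.025,0,-0.08],[0,-0.009,0]],[[0.025,0,-0.08],[0,-0.009,0]],[[0.025,0,-0.08],[0,-0.009,0]],[[0.025,0,-0.08],[0,-0.009,0]],[[0.025,0,-0.08],[0,-0.009,0]],[[0.025,0,-0.08],[0,-0.009,0]],[[0.025,0,-0.08],[0,-0.009,0]],[[0.025,0,-0.08],[0,-0.009,0]],[[0.025,0,-0.08],[0,-0.009,0]],[[0.025,0,-0.08],[0,-0.009,0]]]'

```text
time: 15.3
tool_pos: [0.4424, -0.1274, 0.2129]
tool_rot: [-3.138, 0.664, 0.963]
contact_force: [0.3, -0.4, -1.9]
opening: 0.02
grip_force: 49.7
```

send_rows --plan '[[[0.02,0,-0.14],[0,-0.013,0]],[[0.02,0,-0.14],[0,-0.013,0]],[[0.02,0,-0.14],[0,-0.013,0]],[[0.02,0,-0.14],[0,-0.013,0]],[[0.02,0,-0.14],[0,-0.013,0]],[[0.02,0,-0.14],[0,-0.013,0]],[[0.02,0,-0.14],[0,-0.013,0]],[[0.02,0,-0.14],[0,-0.013,0]],[[0.02,0,-0.14],[0,-0.013,0]],[[0.02,0,-0.14],[0,-0.013,0]]]'

```text
time: 16.55
tool_pos: [0.4583, -0.1048, 0.235]
tool_rot: [-3.138, 0.869, 0.964]
contact_force: [0.3, 0.5, -0.7]
opening: 0.0196
grip_force: 49.7
```

Run:
```python
from h import *
log();R,p=pose();print('lip',tip(R,p))
im,d=shot('side')
x,y=proj('side',[.5,-.05,.12])[0].astype(int)
c=im[y-60:y+50,x-70:x+70]
cv2.imwrite('pics/c5.png',cv2.resize(cv2.convertScaleAbs(c,alpha=1.3),None,fx=5,fy=5,interpolation=cv2.INTER_CUBIC))
C=np.array([.5266,-.0067]);h=np.radians(55);d=np.array([np.cos(h),np.sin(h)])
rows(R,p,*scoop(55,60,[*(C-.03*d),.09]))
# scoop set-down: heading 30..78 level back near its start; find q
x,e=fit();print(x.round(4),e)
```

```text
t 16.55 q [ 0.029  0.581  1.435 -0.666  1.705  0.75 ] p [ 0.4583 -0.1048  0.235 ] r [-3.138  0.869  0.964] F [ 0.3  0.5 -0.7] op 0.0196 g 49.7
lip [ 0.50982592 -0.03052886  0.09143691]
10 rows shift [ 0.021 -0.001 -0.113] turn [-0.     -0.0113  0.0002] deg/row 1.0
[ 0.2229  0.5062  0.3796  0.0764 -0.      0.3181  0.0465 -0.     -0.
 -0.    ] 2.8745446817302067e-06
```

View pics/c5.png

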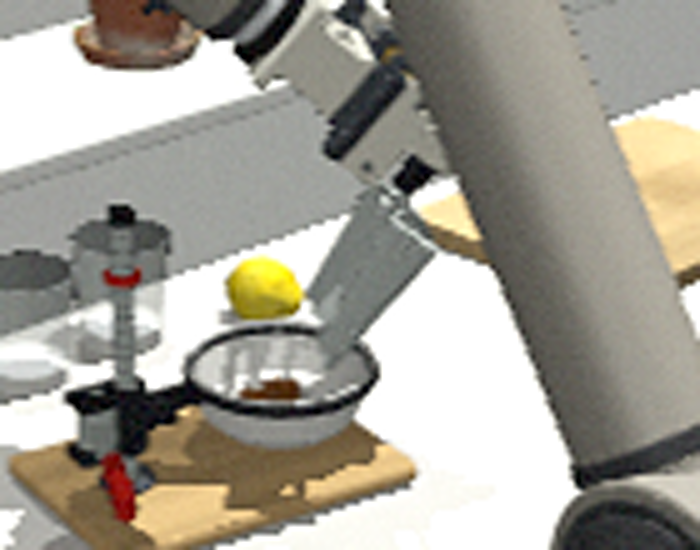

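Brown nuggets lie in the bowl at about crop (272,388) and the tray looks empty. I'll tilt a little further, then take the scoop back.

send_rows --plan '[[[0.035,0,-0.19],[0,-0.019,0]],[[0.035,0,-0.19],[0,-0.019,0]],[[0.035,0,-0.19],[0,-0.019,0]],[[0.035,0,-0.19],[0,-0.019,0]],[[0.035,0,-0.19],[0,-0.019,0]],[[0.035,0,-0.19],[0,-0.019,0]],[[0,0,0],[0,0,0]],[[0,0,0],[0,0,0]],[[-0.8,0,0],[0,0,0]],[[-1,0,0],[0,0,0]]]'

```text
time: 17.85
tool_pos: [0.4598, -0.1029, 0.288]
tool_rot: [-3.138, 1.047, 0.964]
contact_force: [0.6, 0.3, -0.9]
opening: 0.0197
grip_force: 49.7
```

Run:
```python
from h import *
log();R,p=pose();print('lip',tip(R,p));q=robot.observe()['qpos'];x,e=fit()
P=[scoop(68,15,(.52,-.11,.18)),scoop(78.2,0,(.565,-.27,.13)),(E(np.pi,0,1.364),np.array((.5427,-.416,.06)))]
for R1,p1 in P:
    rows(R,p,R1,p1); q,e=ik(R1,p1,x,q);print(p1.round(3),q.round(2),e); R,p=R1,p1
```

```text
t 17.85 q [ 0.074  0.617  1.348 -0.784  1.89   0.716] p [ 0.4598 -0.1029  0.288 ] r [-3.138  1.047  0.964] F [ 0.6  0.3 -0.9] op 0.0197 g 49.7
lip [ 0.49598707 -0.05066664  0.13069918]
10 rows shift [-0.311  0.307  0.474] turn [-0.0091  0.0497 -0.0116] deg/row 4.7
[ 0.462 -0.255  0.246] [-0.49  0.33  1.51 -0.27  1.28 -0.03] 1.3097359308211765e-09
10 rows shift [-0.546  0.482  0.453] turn [-0.0015  0.0166 -0.0113] deg/row 1.8
[ 0.531 -0.434  0.154] [-0.8   0.7   1.12  0.    1.32 -0.59] 1.5654144647214707e-13
10 rows shift [0.082 0.032 0.375] turn [ 0.     -0.      0.0001] deg/row 0.0
[ 0.543 -0.416  0.06 ] [-0.77  0.78  1.23 -0.    1.13 -0.56] 1.4541144503114614e-09
```

send_rows --plan '[[[-0.31,0.31,0.47],[-0.009,0.05,-0.012]],[[-0.31,0.31,0.47],[-0.009,0.05,-0.012]],[[-0.31,0.31,0.47],[-0.009,0.05,-0.012]],[[-0.31,0.31,0.47],[-0.009,0.05,-0.012]],[[-0.31,0.31,0.47],[-0.009,0.05,-0.012]],[[-0.31,0.31,0.47],[-0.009,0.05,-0.012]],[[-0.31,0.31,0.47],[-0.009,0.05,-0.012]],[[-0.31,0.31,0.47],[-0.009,0.05,-0.012]],[[-0.31,0.31,0.47],[-0.009,0.05,-0.012]],[[-0.31,0.31,0.47],[-0.009,0.05,-0.012]]]'

```text
time: 19.1
tool_pos: [0.4622, -0.2546, 0.247]
tool_rot: [-3.14, 0.256, 1.191]
contact_force: [0.2, -0.6, -1.4]
opening: 0.0198
grip_force: 49.7
```

send_rows --plan '[[[-0.55,0.48,0.45],[-0.0015,0.0165,-0.011]],[[-0.55,0.48,0.45],[-0.0015,0.0165,-0.011]],[[-0.55,0.48,0.45],[-0.0015,0.0165,-0.011]],[[-0.55,0.48,0.45],[-0.0015,0.0165,-0.011]],[[-0.55,0.48,0.45],[-0.0015,0.0165,-0.011]],[[-0.55,0.48,0.45],[-0.0015,0.0165,-0.011]],[[-0.55,0.48,0.45],[-0.0015,0.0165,-0.011]],[[-0.55,0.48,0.45],[-0.0015,0.0165,-0.011]],[[-0.55,0.48,0.45],[-0.0015,0.0165,-0.011]],[[-0.55,0.48,0.45],[-0.0015,0.0165,-0.011]]]'

```text
time: 20.35
tool_pos: [0.5307, -0.4347, 0.1541]
tool_rot: [-3.14, -0.002, 1.365]
contact_force: [0.9, -0.7, -1.3]
opening: 0.0195
grip_force: 49.7
```

Run:
```python
from h import *
log();R,p=pose();rows(R,p,E(np.pi,0,1.364),np.array((.5427,-.416,.05)))
```

```text
t 20.35 q [-7.980e-01  6.990e-01  1.119e+00  1.000e-03  1.325e+00 -5.930e-01] p [ 0.5307 -0.4347  0.1541] r [-3.140e+00 -2.000e-03  1.365e+00] F [ 0.9 -0.7 -1.3] op 0.0195 g 49.7
10 rows shift [0.083 0.032 0.416] turn [-0.0001 -0.0001  0.0001] deg/row 0.0
```

send_rows --plan '[[[0.1,0.03,0.7],[0,0.0001,0]],[[0.1,0.03,0.8],[0,0,0]],[[0.1,0.03,0.8],[0,0,0]],[[0.1,0.03,0.8],[0,0,0]],[[0.1,0.03,0.7],[0,0,0]],[[0.1,0.03,0.5],[0,0,0]],[[0.1,0.03,0.3],[0,0,0]],[[0.1,0.03,0.2],[0,0,0]],[[0,0,0.15],[0,0,0]],[[0,0,0],[0,0,0]]]'

```text
time: 21.6
tool_pos: [0.5413, -0.4143, 0.0283]
tool_rot: [-3.139, -0.004, 1.364]
contact_force: [0.1, 0.2, -0.7]
opening: 0.0196
grip_force: 49.7
```

send_rows --plan '[[[0,0,0.04],[0,0,0]],[[0,0,0.04],[0,0,0]],[[0,0,0],[0,0,0]],[[0,0,0],[0,0,0]],[[0,0,0],[0,0,0]],[[0,0,0],[0,0,0]],[[0,0,0],[0,0,0]],[[0,0,0],[0,0,0]],[[0,0,0],[0,0,0]],[[0,0,0],[0,0,0]]]'

```text
time: 22.85
tool_pos: [0.5414, -0.4144, 0.0264]
tool_rot: [-3.139, -0.003, 1.364]
contact_force: [-0.6, -2.0, 1.1]
opening: 0.0194
grip_force: 49.7
```

send_rows --plan '[[[0,0,0],[0,0,0]],[[0,0,0],[0,0,0]],[[0,0,0],[0,0,0]],[[0,0,0],[0,0,0]],[[0,0,0],[0,0,0]],[[0,0,0],[0,0,0]],[[0,0,-0.2],[0,0,0]],[[0,0,-0.5],[0,0,0]],[[0,0,-1],[0,0,0]],[[0,0,-1],[0,0,0]]]' --gripper 0.2

```text
time: 24.1
tool_pos: [0.5416, -0.4147, 0.0955]
tool_rot: [-3.14, -0.003, 1.364]
contact_force: [0.8, -0.2, 1.8]
opening: 0.0552
grip_force: 0.0
```

send_rows --plan '[[[0,0,-1],[0,0,0]],[[0,0,-1],[0,0,0]],[[0,0,-1],[0,0,0]],[[0.5,0,-1],[0,0,0]],[[1,-0.5,-1],[0,0,0]],[[1,-0.5,-1],[0,0,0]],[[1,-0.5,-1],[0,0,0]],[[1,-0.5,0],[0,0,0]],[[1,-0.5,0],[0,0,0]],[[1,-0.5,0],[0,0,0]]]'

```text
time: 25.35
tool_pos: [0.5014, -0.2399, 0.2709]
tool_rot: [-3.14, -0.003, 1.364]
contact_force: [1.1, -0.1, 0.3]
opening: 0.0552
grip_force: 0.0
```

Run:
```python
from h import *
log()
for n in('top','side'): shot(n)
im,d=load('top'); w=cloud('top',d)
a=cv2.resize(cv2.convertScaleAbs(im[170:240,235:440],alpha=1.6),None,fx=3.9,fy=3.9,interpolation=cv2.INTER_CUBIC)
s,_=load('side'); x,y=proj('side',[.549,.12,.13])[0].astype(int);print(x,y)
b=cv2.resize(cv2.convertScaleAbs(s[y-35:y+35,x-50:x+50],alpha=1.3),None,fx=4,fy=4,interpolation=cv2.INTER_CUBIC)
o=np.zeros((a.shape[0]+b.shape[0],800,3),np.uint8);o[:a.shape[0],:a.shape[1]]=a;o[a.shape[0]:,:b.shape[1]]=b;cv2.imwrite('pics/c6.png',o);print(o.shape,a.shape)
```

```text
t 25.35 q [-0.586  0.371  1.358  0.002  1.415 -0.379] p [ 0.5014 -0.2399  0.2709] r [-3.140e+00 -3.000e-03  1.364e+00] F [ 1.1 -0.1  0.3] op 0.0552 g 0.0
283 207
(553, 800, 3) (273, 800, 3)
```

View pics/c6.png

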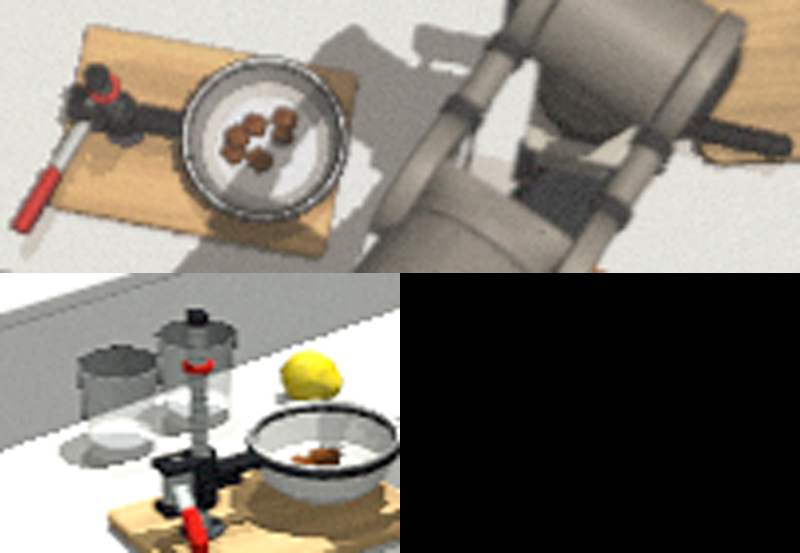

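All six nuggets are in the bowl (about (285,117), (284,131), (254,125), (236,136), (232,150) and (258,158)) and the scoop is standing again. Next is the lever.

```bash
cat >> h.py <<'E'
def redc(n,P,r=(6,8)):
    im,_=load(n);x,y=proj(n,P)[0].round().astype(int)
    b,g,rr=[im[y-r[1]:y+r[1]+1,x-r[0]:x+r[0]+1,i].astype(float) for i in range(3)]
    wt=np.clip(rr-np.maximum(b,g)-30,0,None);v,u=np.mgrid[y-r[1]:y+r[1]+1,x-r[0]:x+r[0]+1]
    return (wt*u).sum()/wt.sum(),(wt*v).sum()/wt.sum(),wt.sum(1).round(0)
E
python3 - <<'E'
from h import *
for n in('side','top'): print(n,*redc(n,[.549,.12,.1805]),proj(n,[.549,.12,.1805]))
im,_=load('side');print(im[170:232:1,283].tolist()) 
R,p=pose();q=robot.observe()['qpos'];x,e=fit()
G=np.array([.4729,.1873]);P=[(E(np.pi,0,2.0),(.49,-.02,.285)),(E(np.pi,0,2.644),(*G,.22)),(E(np.pi,0,2.644),(*G,.053))]
for R1,p1 in P:
    rows(R,p,R1,p1); q,e=ik(R1,p1,x,q);print(q.round(2),e); R,p=R1,p1
E
```

```text
side 282.6911532385466 195.07187993680884 [  0.   0.   0.   0.   0.   0.   0.  14. 279. 584. 380.   9.   0.   0.
   0.   0.   0.] [[283.21399398 194.36708048]]
top 262.6845827439887 192.86987270155586 [  0.   0.   0.   1.  58.  67.  70.  76.  74. 165. 191.   5.   0.   0.
   0.   0.   0.] [[261.50986126 192.56241643]]
[[100, 101, 104], [122, 125, 123], [122, 125, 125], [122, 126, 124], [119, 124, 122], [122, 125, 125], [119, 122, 121], [122, 124, 123], [122, 123, 122], [119, 123, 122], [129, 132, 131], [39, 39, 34], [34, 28, 30], [24, 22, 23], [15, 8, 9], [43, 47, 45], [94, 98, 94], [79, 84, 79], [85, 89, 84], [86, 90, 86], [84, 85, 83], [92, 96, 92], [96, 99, 94], [75, 75, 68], [96, 101, 85], [26, 35, 171], [5, 13, 111], [45, 51, 84], [85, 84, 79], [88, 91, 87], [84, 89, 84], [69, 72, 69], [84, 87, 84], [62, 66, 64], [82, 87, 83], [88, 89, 87], [82, 84, 81], [91, 95, 91], [94, 97, 93], [83, 83, 81], [89, 93, 90], [77, 78, 74], [90, 96, 90], [93, 96, 94], [76, 75, 75], [93, 96, 92], [86, 90, 85], [90, 93, 89], [42, 39, 35], [10, 17, 16], [22, 19, 18], [23, 22, 13], [22, 23, 18], [21, 22, 20], [20, 16, 11], [9, 3, 3], [12, 12, 20], [10, 0, 9], [8, 6, 0], [19, 11, 18], [19, 19, 9], [47, 50, 37]]
10 rows shift [ 0.89   0.026 -0.053] turn [-0.     -0.0003 -0.0403] deg/row 3.6
[-0.2   0.24  1.51  0.    1.4  -0.63] 7.552292125012627e-13
10 rows shift [0.681 0.503 0.26 ] turn [ 0.     0.    -0.041] deg/row 3.7
[ 0.23  0.32  1.58  0.    1.24 -0.85] 1.175901354344124e-11
10 rows shift [ 0.    -0.     0.668] turn [0. 0. 0.] deg/row 0.0
[ 0.23  0.52  1.78 -0.    0.83 -0.85] 2.107489221620803e-09
```

send_rows --plan '[[[0.89,0.03,-0.05],[0,0,-0.04]],[[0.89,0.03,-0.05],[0,0,-0.04]],[[0.89,0.03,-0.05],[0,0,-0.04]],[[0.89,0.03,-0.05],[0,0,-0.04]],[[0.89,0.03,-0.05],[0,0,-0.04]],[[0.89,0.03,-0.05],[0,0,-0.04]],[[0.89,0.03,-0.05],[0,0,-0.04]],[[0.89,0.03,-0.05],[0,0,-0.04]],[[0.89,0.03,-0.05],[0,0,-0.04]],[[0.89,0.03,-0.05],[0,0,-0.04]]]'

```text
time: 26.7
tool_pos: [0.4928, -0.0221, 0.2838]
tool_rot: [3.141, -0.004, 1.994]
contact_force: [0.0, 0.3, 0.0]
opening: 0.0552
grip_force: 0.0
```

send_rows --plan '[[[0.68,0.5,0],[0,0,-0.041]],[[0.68,0.5,0],[0,0,-0.041]],[[0.68,0.5,0],[0,0,-0.041]],[[0.68,0.5,0],[0,0,-0.041]],[[0.68,0.5,0],[0,0,-0.041]],[[0.68,0.5,0.2],[0,0,-0.041]],[[0.68,0.5,0.4],[0,0,-0.041]],[[0.68,0.5,0.6],[0,0,-0.041]],[[0.68,0.5,0.7],[0,0,-0.041]],[[0.68,0.5,0.7],[0,0,-0.041]]]'

```text
time: 27.95
tool_pos: [0.4769, 0.1853, 0.2192]
tool_rot: [3.138, -0.002, 2.638]
contact_force: [-0.1, 0.6, -0.1]
opening: 0.055
grip_force: 0.0
```

Run:
```python
from h import *
log();R,p=pose();rows(R,p,E(np.pi,0,2.644),(.4729,.1873,.053))
```

```text
t 27.95 q [ 0.218  0.323  1.574  0.005  1.244 -0.851] p [0.4769 0.1853 0.2192] r [ 3.138e+00 -2.000e-03  2.638e+00] F [-0.1  0.6 -0.1] op 0.055 g 0.0
10 rows shift [ 0.017 -0.002  0.665] turn [ 0.0002 -0.0001 -0.0004] deg/row 0.0
```

send_rows --plan '[[[0.02,0,0.8],[0,0,0]],[[0.02,0,0.9],[0,0,0]],[[0.02,0,0.9],[0,0,0]],[[0.02,0,0.9],[0,0,0]],[[0.02,0,0.9],[0,0,0]],[[0.02,0,0.8],[0,0,0]],[[0.02,0,0.7],[0,0,0]],[[0.02,0,0.5],[0,0,0]],[[0,0,0.25],[0,0,0]],[[0,0,0],[0,0,0]]]'

```text
time: 29.2
tool_pos: [0.4726, 0.1875, 0.0527]
tool_rot: [3.139, -0.004, 2.637]
contact_force: [1.1, -1.4, 1.0]
opening: 0.0548
grip_force: 0.0
```

send_rows --plan '[[[0,0,0],[0,0,0]],[[0,0,0],[0,0,0]],[[0,0,0],[0,0,0]],[[0,0,0],[0,0,0]],[[0,0,0],[0,0,0]],[[0,0,0],[0,0,0]],[[0,0,0],[0,0,0]],[[0,0,0],[0,0,0]],[[0,0,0],[0,0,0]],[[0,0,0],[0,0,0]]]' --gripper -1 --force 50

```text
time: 30.45
tool_pos: [0.4726, 0.188, 0.0528]
tool_rot: [3.138, -0.003, 2.637]
contact_force: [1.5, 4.3, 0.2]
opening: 0.0146
grip_force: 49.9
```

Run:
```python
from h import *
log();print(robot.observe()['torque'])
for n in('side','top'): shot(n); print(n,*redc(n,[.549,.12,.1805]))
```

```text
t 30.45 q [ 0.225  0.525  1.786  0.007  0.832 -0.846] p [0.4726 0.188  0.0528] r [ 3.138e+00 -3.000e-03  2.637e+00] F [1.5 4.3 0.2] op 0.0146 g 49.9
[ 0.72350225 -0.0914944   0.47000964]
side nan nan [0. 0. 0. 0. 0. 0. 0. 0. 0. 0. 0. 0. 0. 0. 0. 0. 0.]
top 262.6768115942029 192.91884057971015 [  0.   0.   0.   0.  52.  67.  67.  76.  65. 169. 188.   6.   0.   0.
   0.   0.   0.]h.py:66: RuntimeWarning: invalid value encountered in scalar divide
  return (wt*u).sum()/wt.sum(),(wt*v).sum()/wt.sum(),wt.sum(1).round(0)
```

send_rows --plan '[[[0,0,-0.1],[0,0,0]],[[0,0,-0.2],[0,0,0]],[[0,0,-0.3],[0,0,0]],[[0,0,-0.4],[0,0,0]],[[0,0,-0.4],[0,0,0]],[[0,0,-0.4],[0,0,0]],[[0,0,-0.4],[0,0,0]],[[0,0,-0.3],[0,0,0]],[[0,0,-0.2],[0,0,0]],[[0,0,-0.1],[0,0,0]]]'

```text
time: 31.8
tool_pos: [0.4724, 0.1876, 0.1222]
tool_rot: [3.139, -0.004, 2.637]
contact_force: [3.8, 5.2, -6.3]
opening: 0.0148
grip_force: 50.0
```

Run:
```python
from h import *
log();print(robot.observe()['torque'])
for n in('side','top'): shot(n)
print(*redc('top',[.549,.12,.1805]))
im,d=load('top');w=cloud('top',d)
m=(w[...,2]>.12)&(w[...,2]<.19);m[:,:280]=0;m[:,335:]=0;m[:165]=0;m[240:]=0
print('bowl rim z',np.percentile(w[m][:,2],[50,80,95]),m.sum(), w[m].mean(0))
im,_=load('side')
a=cv2.resize(cv2.convertScaleAbs(im[170:235,240:340],alpha=1.3),None,fx=8,fy=8,interpolation=cv2.INTER_CUBIC);cv2.imwrite('pics/c7.png',a)
hsv=cv2.cvtColor(im[165:225,255:310],cv2.COLOR_BGR2HSV);r=((hsv[...,0]<8)|(hsv[...,0]>172))&(hsv[...,1]>120)&(hsv[...,2]>60)
v,u=np.nonzero(r);print(r.sum(),sorted(set(zip((u+255).tolist(),(v+165).tolist())))[:40])
```

```text
t 31.8 q [ 0.224  0.424  1.717  0.006  1.002 -0.845] p [0.4724 0.1876 0.1222] r [ 3.139 -0.004  2.637] F [ 3.8  5.2 -6.3] op 0.0148 g 50.0
[ 0.79833365 -0.32100959  0.58677638]
262.6145833333333 192.99107142857142 [  0.   0.   0.   0.  47.  65.  59.  74.  66. 162. 190.   9.   0.   0.
   0.   0.   0.]
bowl rim z [0.14077017 0.15103433 0.15570507] 783 [ 0.5342298  -0.00165938  0.1394499 ]
48 [(280, 212), (281, 212), (281, 213), (281, 214), (281, 215), (281, 216), (281, 217), (281, 218), (281, 219), (281, 220), (281, 221), (281, 222), (281, 223), (282, 213), (282, 214), (282, 215), (282, 216), (282, 217), (282, 218), (282, 219), (282, 220), (282, 221), (282, 222), (282, 223), (282, 224), (283, 215), (283, 216), (283, 217), (283, 218), (283, 219), (283, 220), (283, 221), (283, 222), (283, 223), (283, 224), (284, 218), (284, 219), (284, 220), (284, 221), (284, 222)]
```

send_rows --plan '[[[0,0,-0.03],[0,0,0]],[[0,0,-0.03],[0,0,0]],[[0,0,-0.03],[0,0,0]],[[0,0,-0.03],[0,0,0]],[[0,0,-0.03],[0,0,0]],[[0,0,-0.03],[0,0,0]],[[0,0,-0.03],[0,0,0]],[[0,0,0],[0,0,0]],[[0,0,0],[0,0,0]],[[0,0,0],[0,0,0]]]'

```text
time: 33.15
tool_pos: [0.4724, 0.1876, 0.1273]
tool_rot: [3.139, -0.005, 2.637]
contact_force: [2.1, 4.7, -5.4]
opening: 0.0149
grip_force: 50.0
```

send_rows --plan '[[[0,0,-0.02],[0,0,0]],[[0,0,-0.02],[0,0,0]],[[0,0,-0.02],[0,0,0]],[[0,0,0],[0,0,0]],[[0,0,0],[0,0,0]],[[0,0,0],[0,0,0]],[[0,0,0],[0,0,0]],[[0,0,0],[0,0,0]],[[0,0,0],[0,0,0]],[[0,0,0],[0,0,0]]]'

```text
time: 34.4
tool_pos: [0.4724, 0.1876, 0.1287]
tool_rot: [3.139, -0.005, 2.637]
contact_force: [2.3, 4.3, -5.7]
opening: 0.0144
grip_force: 50.0
```

send_rows --plan '[[[0,0,-0.02],[0,0,0]],[[0,0,-0.02],[0,0,0]],[[0,0,0],[0,0,0]],[[0,0,0],[0,0,0]],[[0,0,0],[0,0,0]],[[0,0,0],[0,0,0]],[[0,0,0],[0,0,0]],[[0,0,0],[0,0,0]],[[0,0,0],[0,0,0]],[[0,0,0],[0,0,0]]]'

```text
time: 35.65
tool_pos: [0.4724, 0.1876, 0.1297]
tool_rot: [3.139, -0.005, 2.637]
contact_force: [2.6, 5.3, -6.6]
opening: 0.0146
grip_force: 50.0
```

Run:
```python
from h import *
log();print(robot.observe()['torque'])
shot('top');print(*redc('top',[.549,.12,.1805]))
im,d=load('top');im2,_=shot('side')
a=cv2.resize(cv2.convertScaleAbs(im[172:232,230:340],alpha=1.6),None,fx=5,fy=5,interpolation=cv2.INTER_CUBIC)
b=cv2.resize(cv2.convertScaleAbs(im2[175:225,240:350],alpha=1.4),None,fx=5,fy=5,interpolation=cv2.INTER_CUBIC)
cv2.imwrite('pics/c8.png',np.vstack([a,b]))
```

```text
t 35.65 q [ 0.224  0.414  1.708  0.006  1.021 -0.845] p [0.4724 0.1876 0.1297] r [ 3.139 -0.005  2.637] F [ 2.6  5.3 -6.6] op 0.0146 g 50.0
[ 0.79920282 -0.34657104  0.58799111]
262.5784023668639 193.07692307692307 [  0.   0.   0.   0.  44.  60.  58.  68.  76. 159. 200.  11.   0.   0.
   0.   0.   0.]
```

View pics/c8.png

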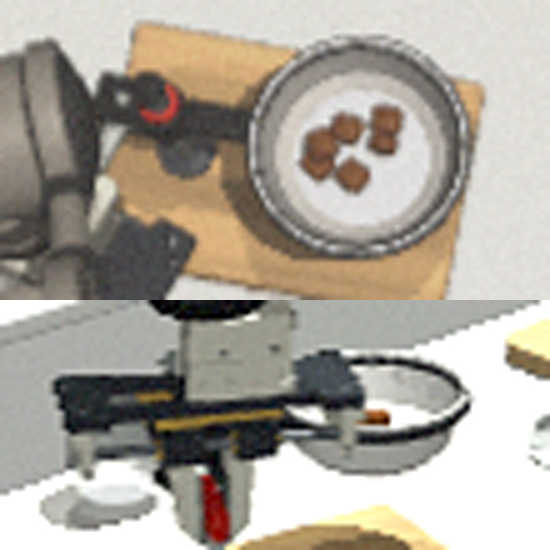

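The top half shows the bowl raised with all six nuggets, the collar just short of the ring at (158,100), and the gripper on the lever. In the side half the gripper hides the post, so I'll find the ring by force.

send_rows --plan '[[[0,0,-0.02],[0,0,0]],[[0,0,-0.02],[0,0,0]],[[0,0,0],[0,0,0]],[[0,0,0],[0,0,0]],[[0,0,0],[0,0,0]],[[0,0,0],[0,0,0]],[[0,0,0],[0,0,0]],[[0,0,0],[0,0,0]],[[0,0,0],[0,0,0]],[[0,0,0],[0,0,0]]]'

```text
time: 37.0
tool_pos: [0.4723, 0.1876, 0.1307]
tool_rot: [3.139, -0.005, 2.637]
contact_force: [3.1, 5.2, -4.8]
opening: 0.0149
grip_force: 50.0
```

send_rows --plan '[[[0,0,-0.02],[0,0,0]],[[0,0,-0.02],[0,0,0]],[[0,0,0],[0,0,0]],[[0,0,0],[0,0,0]],[[0,0,0],[0,0,0]],[[0,0,0],[0,0,0]],[[0,0,0],[0,0,0]],[[0,0,0],[0,0,0]],[[0,0,0],[0,0,0]],[[0,0,0],[0,0,0]]]'

```text
time: 38.25
tool_pos: [0.4723, 0.1876, 0.1317]
tool_rot: [3.139, -0.005, 2.637]
contact_force: [2.6, 6.1, -5.3]
opening: 0.0148
grip_force: 50.0
```

Run:
```python
from h import *
log();print(robot.observe()['torque'])
shot('top');print(*redc('top',[.549,.12,.1805]))
```

```text
t 38.25 q [ 0.224  0.412  1.706  0.006  1.026 -0.845] p [0.4723 0.1876 0.1317] r [ 3.139 -0.005  2.637] F [ 2.6  6.1 -5.3] op 0.0148 g 50.0
[ 0.7954147  -0.31550228  0.56698863]
262.62261380323054 193.03964757709252 [  0.   0.   0.   0.  46.  60.  63.  72.  72. 165. 185.  18.   0.   0.
   0.   0.   0.]
```

send_rows --plan '[[[0,0,-0.02],[0,0,0]],[[0,0,-0.01],[0,0,0]],[[0,0,0],[0,0,0]],[[0,0,0],[0,0,0]],[[0,0,0],[0,0,0]],[[0,0,0],[0,0,0]],[[0,0,0],[0,0,0]],[[0,0,0],[0,0,0]],[[0,0,0],[0,0,0]],[[0,0,0],[0,0,0]]]'

```text
time: 39.55
tool_pos: [0.4723, 0.1875, 0.1323]
tool_rot: [3.139, -0.005, 2.637]
contact_force: [4.0, 5.1, -6.4]
opening: 0.015
grip_force: 50.0
```

Run:
```python
from h import *
s=robot.observe();print(s['tool_pos'],s['contact_force'],s['torque'],s['joint_efforts'].round(2))
shot('top');print(*redc('top',[.549,.12,.1805])); 
F=[]
for i in range(6): read_camera('top'); F.append(robot.observe()['contact_force'])
print(np.mean(F,0),np.std(F,0))
```

```text
[0.47234335 0.18753334 0.13231278] [ 3.9548118   5.12210761 -6.40051173] [ 0.77668069 -0.44476208  0.5922687 ] [ -2.54 -46.43 -20.92  -0.81   1.24   0.57]
262.56458635703916 193.01306240928884 [  0.   0.   0.   0.  48.  65.  62.  70.  70. 170. 192.  12.   0.   0.
   0.   0.   0.]
[ 3.02924542  5.30941427 -6.93215068] [0.33630834 0.61420711 0.43898388]
```

send_rows --plan '[[[0,0,-0.02],[0,0,0]],[[0,0,0],[0,0,0]],[[0,0,0],[0,0,0]],[[0,0,0],[0,0,0]],[[0,0,0],[0,0,0]],[[0,0,0],[0,0,0]],[[0,0,0],[0,0,0]],[[0,0,0],[0,0,0]],[[0,0,0],[0,0,0]],[[0,0,0],[0,0,0]]]'

```text
time: 41.15
tool_pos: [0.4722, 0.1874, 0.1324]
tool_rot: [3.14, -0.005, 2.637]
contact_force: [3.9, 5.1, -9.2]
opening: 0.0147
grip_force: 50.1
```

```bash
cat >> h.py <<'E'
def meanF(n=5):
    F=[];Z=[];C=[]
    for i in range(n):
        shot('top'); s=robot.observe(); F.append(np.r_[s['contact_force'],s['torque']]);Z.append(s['tool_pos']);C.append(redc('top',[.549,.12,.1805])[:2])
    print('t',s['time'],'F',np.mean(F,0).round(2),'pos',np.mean(Z,0).round(5),'ring px',np.mean(C,0).round(3))
E
python3 -c "
from h import *
meanF()"
```

```text
t 41.4 F [ 3.66  5.22 -9.59  0.77 -0.54  0.6 ] pos [0.47223 0.18742 0.13242] ring px [262.59 193.  ]
```

The collar now touches the ring: the force rose by about 3.5 N (below the ring's 7 N) and the height stopped at 79.6 mm of lift. I'll back off slightly and swing the lever about its pivot.

```bash
cat >> h.py <<'E'
def swing(a,n,piv):
    R,p=pose(); Z=Ro.from_euler('z',-a); c=np.array([*piv,0])
    d=p-c; rows(R,p,Z*R,c+Z.apply(d),n); print('r',np.hypot(*d[:2]),'ang',np.arctan2(d[1],d[0]),'yaw',robot.observe()['tool_rot'][2])
E
python3 -c "
from h import *
swing(.36,9,(.553,.1427))"
```

```text
9 rows shift [-0.003  0.148  0.   ] turn [-0.0001 -0.0001  0.0255] deg/row 2.3
r 0.09235662679297958 ang 2.6361566983312184 yaw 2.6370120958062224
```

send_rows --plan '[[[0,0,0.01],[0,0,0]],[[-0.003,0.148,0],[-0.0001,-0.0001,0.0255]],[[-0.003,0.148,0],[-0.0001,-0.0001,0.0255]],[[-0.003,0.148,0],[-0.0001,-0.0001,0.0255]],[[-0.003,0.148,0],[-0.0001,-0.0001,0.0255]],[[-0.003,0.148,0],[-0.0001,-0.0001,0.0255]],[[-0.003,0.148,0],[-0.0001,-0.0001,0.0255]],[[-0.003,0.148,0],[-0.0001,-0.0001,0.0255]],[[-0.003,0.148,0],[-0.0001,-0.0001,0.0255]],[[-0.003,0.148,0],[-0.0001,-0.0001,0.0255]]]'

```text
time: 42.65
tool_pos: [0.4928, 0.2142, 0.1324]
tool_rot: [3.139, -0.006, 2.276]
contact_force: [0.7, 10.4, -7.4]
opening: 0.015
grip_force: 50.4
```

```bash
python3 -c "
from h import *
meanF(3);log();swing(.4,10,(.553,.1427))"
```

```text
t 42.8 F [ 1.66  9.5  -7.59  1.4  -0.19  0.69] pos [0.49296 0.21433 0.13235] ring px [262.602 193.007]
t 42.8 q [ 0.264  0.458  1.625  0.007  1.059 -0.446] p [0.4929 0.2142 0.1323] r [ 3.139 -0.006  2.277] F [ 1.9  8.9 -7.8] op 0.015 g 50.3
10 rows shift [-0.004  0.149  0.   ] turn [-0.0001 -0.0001  0.0255] deg/row 2.3
r 0.09345508848742047 ang 2.2698500015630967 yaw 2.2767614506655023
```

send_rows --plan '[[[0,0.149,0],[-0.0001,-0.0001,0.0255]],[[0,0.149,0],[-0.0001,-0.0001,0.0255]],[[0,0.149,0],[-0.0001,-0.0001,0.0255]],[[0,0.149,0],[-0.0001,-0.0001,0.0255]],[[0,0.149,0],[-0.0001,-0.0001,0.0255]],[[0,0.149,0],[-0.0001,-0.0001,0.0255]],[[0,0.149,0],[-0.0001,-0.0001,0.0255]],[[0,0.149,0],[-0.0001,-0.0001,0.0255]],[[0,0.149,0],[-0.0001,-0.0001,0.0255]],[[0,0.149,0],[-0.0001,-0.0001,0.0255]]]'

```text
time: 44.05
tool_pos: [0.5248, 0.2337, 0.1324]
tool_rot: [3.139, -0.006, 1.876]
contact_force: [1.7, 12.0, -8.2]
opening: 0.015
grip_force: 50.8
```

```bash
python3 -c "
from h import *
meanF(3);log();swing(.4,10,(.553,.1427))"
```

```text
t 44.2 F [ 2.22 13.75 -7.7   2.   -0.31  0.83] pos [0.52518 0.23383 0.1324 ] ring px [262.591 193.008]
t 44.2 q [ 0.282  0.517  1.52   0.007  1.101 -0.027] p [0.5251 0.2338 0.1324] r [ 3.138 -0.006  1.877] F [ 2.8 13.9 -7.4] op 0.0151 g 50.6
10 rows shift [-0.004  0.152  0.   ] turn [-0.0002 -0.0001  0.0255] deg/row 2.3
r 0.0952962977745685 ang 1.8676257941294465 yaw 1.8766598020855292
```

send_rows --plan '[[[0.004,0.149,0],[-0.0002,-0.0001,0.0255]],[[0.004,0.149,0],[-0.0002,-0.0001,0.0255]],[[0.004,0.149,0],[-0.0002,-0.0001,0.0255]],[[0.004,0.149,0],[-0.0002,-0.0001,0.0255]],[[0.004,0.149,0],[-0.0002,-0.0001,0.0255]],[[0.004,0.149,0],[-0.0002,-0.0001,0.0255]],[[0.004,0.149,0],[-0.0002,-0.0001,0.0255]],[[0.004,0.149,0],[-0.0002,-0.0001,0.0255]],[[0,0,0],[0,0,0]],[[0,0,0],[0,0,0]]]'

```text
time: 45.45
tool_pos: [0.5556, 0.2398, 0.1325]
tool_rot: [3.135, -0.007, 1.556]
contact_force: [8.4, 14.3, -11.9]
opening: 0.0149
grip_force: 50.4
```

```bash
python3 -c "
from h import *
meanF(3);log();swing(.2,5,(.554,.1465))"
```

```text
t 45.6 F [  8.15  14.2  -10.98   2.19  -1.05   0.74] pos [0.55562 0.2398  0.13253] ring px [262.578 193.001]
t 45.6 q [0.278 0.565 1.433 0.006 1.135 0.29 ] p [0.5556 0.2398 0.1325] r [ 3.135 -0.007  1.556] F [  7.6  15.  -11.2] op 0.015 g 50.4
5 rows shift [-0.003  0.149  0.001] turn [-0.0002 -0.0002  0.0255] deg/row 2.3
r 0.09329986009233633 ang 1.5533011083157624 yaw 1.5562102964522015
```

send_rows --plan '[[[0.004,0.149,0.01],[-0.0002,-0.0002,0.0255]],[[0.004,0.149,0],[-0.0002,-0.0002,0.0255]],[[0.004,0.149,0],[-0.0002,-0.0002,0.0255]],[[0.002,0.149,0],[-0.0002,-0.0002,0.0255]],[[0,0,0],[0,0,0]],[[0,0,0],[0,0,0]],[[0,0,0],[0,0,0]],[[0,0,0],[0,0,0]],[[0,0,0],[0,0,0]],[[0,0,0],[0,0,0]]]'

```text
time: 46.85
tool_pos: [0.5713, 0.2389, 0.1325]
tool_rot: [3.133, -0.007, 1.396]
contact_force: [11.2, 13.7, -10.3]
opening: 0.0151
grip_force: 50.3
```

```bash
python3 -c "
from h import *
meanF(3);log();swing(.08,2,(.554,.1465))"
```

```text
t 47.0 F [ 11.13  13.92 -11.18   2.09  -1.38   0.73] pos [0.57127 0.23886 0.13252] ring px [262.58 193.  ]
t 47.0 q [0.271 0.588 1.391 0.003 1.152 0.444] p [0.5713 0.2388 0.1325] r [ 3.133 -0.007  1.396] F [ 11.4  13.9 -11.5] op 0.0146 g 50.3
2 rows shift [-0.004  0.15   0.001] turn [-0.0002 -0.0002  0.0255] deg/row 2.3
r 0.09394454046067621 ang 1.3858870289197338 yaw 1.3957396395829915
```

send_rows --plan '[[[0.01,0.075,0.005],[-0.0001,-0.0001,0.013]],[[0.01,0.075,0.005],[-0.0001,-0.0001,0.013]],[[0,0,0],[0,0,0]],[[0,0,0],[0,0,0]],[[0,0,0],[0,0,0]],[[0,0,0],[0,0,0]],[[0,0,0],[0,0,0]],[[0,0,0],[0,0,0]],[[0,0,0],[0,0,0]],[[0,0,0],[0,0,0]]]'

```text
time: 48.25
tool_pos: [0.575, 0.2383, 0.1325]
tool_rot: [3.133, -0.007, 1.355]
contact_force: [9.7, 11.3, -10.1]
opening: 0.0149
grip_force: 50.4
```

```bash
python3 -c "
from h import *
meanF(3);log();swing(.08,2,(.554,.1465))"
```

```text
t 48.4 F [10.03 11.36 -9.44  1.85 -1.3   0.75] pos [0.57495 0.23826 0.13245] ring px [262.574 193.025]
t 48.4 q [0.269 0.594 1.38  0.002 1.157 0.484] p [0.5749 0.2383 0.1324] r [ 3.133 -0.007  1.355] F [10.2 11.3 -9.9] op 0.0149 g 50.4
2 rows shift [-0.004  0.151  0.001] turn [-0.0002 -0.0002  0.0255] deg/row 2.3
r 0.09412753131423125 ang 1.346358434359465 yaw 1.3549329575782225
```

send_rows --plan '[[[0.01,0.075,0],[-0.0001,-0.0001,0.013]],[[0.01,0.075,0],[-0.0001,-0.0001,0.013]],[[0.01,0,0],[0,0,0]],[[0,0,0],[0,0,0]],[[0,0,0],[0,0,0]],[[0,0,0],[0,0,0]],[[0,0,0],[0,0,0]],[[0,0,0],[0,0,0]],[[0,0,0],[0,0,0]],[[0,0,0],[0,0,0]]]'

```text
time: 49.65
tool_pos: [0.5759, 0.238, 0.1322]
tool_rot: [3.139, -0.004, 1.316]
contact_force: [-0.5, 10.8, -4.5]
opening: 0.0151
grip_force: 52.1
```

```bash
python3 -c "
from h import *
meanF(3);log()
im,d=load('top');w=cloud('top',d)
hsv=cv2.cvtColor(im,cv2.COLOR_BGR2HSV)
# slab edges -> yaw from wood colour
m=((hsv[...,0]>8)&(hsv[...,0]<25)&(hsv[...,1]>60)).astype(np.uint8);m[:,:240]=0;m[:,335:]=0;m[:170]=0;m[240:]=0
z=np.load('last_top.npz')
n,l,s,c=cv2.connectedComponentsWithStats(m);print(s[1:][s[1:,4]>100])
"
```

```text
t 49.8 F [-0.49 10.57 -4.3   1.58  0.16  1.21] pos [0.57585 0.23806 0.13221] ring px [262.591 193.014]
t 49.8 q [0.268 0.599 1.372 0.002 1.166 0.522] p [0.5759 0.2381 0.1322] r [ 3.139 -0.004  1.316] F [-1.2 11.  -5. ] op 0.0152 g 52.1
[[ 256  177   34   17  354]
 [ 290  195   14   15  106]
 [ 248  198   75   38 1253]]
```

send_rows --plan '[[[0,0.04,0],[0,0,0]],[[0,0.02,0],[0,0,0]],[[0,0,0],[0,0,0]],[[0,0,0],[0,0,0]],[[0,0,0],[0,0,0]],[[0,0,0],[0,0,0]],[[0,0,0],[0,0,0]],[[0,0,0],[0,0,0]],[[0,0,0],[0,0,0]],[[0,0,0],[0,0,0]]]'

```text
time: 51.05
tool_pos: [0.576, 0.238, 0.1321]
tool_rot: [3.141, -0.003, 1.316]
contact_force: [-4.2, 11.7, -1.9]
opening: 0.0149
grip_force: 51.9
```

```bash
python3 -c "
from h import *
meanF(3);log()
im,d=load('top');w=cloud('top',d)
# bowl rim circle at its height and nuggets
hsv=cv2.cvtColor(im,cv2.COLOR_BGR2HSV)
m=((hsv[...,0]<15)&(hsv[...,1]>90)&(hsv[...,2]<130)).astype(np.uint8);m[:,:280]=0;m[:,325:]=0;m[:175]=0;m[:170]=0;m[228:]=0
n,l,s,c=cv2.connectedComponentsWithStats(m);print(s[1:].tolist())
"
```

```text
t 51.2 F [-4.85 11.4  -2.88  1.68  0.8   1.17] pos [0.57603 0.238   0.13212] ring px [262.59  193.004]
t 51.2 q [0.268 0.601 1.369 0.003 1.17  0.521] p [0.576  0.238  0.1321] r [ 3.141e+00 -3.000e-03  1.316e+00] F [-4.9 11.9 -3.2] op 0.0151 g 51.9
[[280, 190, 1, 1, 1], [290, 195, 12, 13, 71], [304, 194, 6, 8, 38], [298, 204, 6, 6, 25], [317, 219, 1, 1, 1]]
```

```bash
python3 -c "
from cell import robot
print(robot.hand_in())"
```

```text
the job is handed in; nothing more can be done
None
```

I handed the job in at about 51 s with all six nuggets in the bowl, the empty scoop standing released, the collar lifted until force showed it touching the red ring, and the lever swung to its stop and still held. The gripper hid the post from the side camera, so force readings and the ring's unchanged position in the top view are the only evidence for the ring contact and the lever stop.

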